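Set out a heel repair

TASK

Set out this heel repair: stand the thick heel block on the bare heel seat of the upturned shoe and lay the thin black rubber top piece on the block, both squarely in line with the seat, round end over the back of the heel and straight edge towards the toe. In the tray, stand the dressing bottle in the end compartment nearer the shoe, lay the wax cake flat in the other end compartment, and stand the tack tin in the middle one, between them. Leave the thread spool and the eyelet jar where they are, and let everything stand free and at rest at the end.

Things in the scene. Friction and masses are not known exactly. Their poses are not given: they have to be found in the camera images.
- shoe: Brown shoe, 275 mm long, fixed sole up on an iron stand, toe away from the robot (within 0.3 rad), on the left or right, the tray on the other side. Near end: level heel seat, a pale bare-leather D 60 mm wide, 90 mm above the bench, the shoe's highest part. Origin on the bench under the seat's centreline; +x to the toe, z up; the seat runs from x = +8 mm (straight edge) to -54 mm (round back).
- tray: Low fixed grey painted tray, 90 (x) by 246 mm (y); three equal compartments in a row along y, each 82 (x) by 76.7 mm inside, centres at y = -80.7, 0, +80.7 mm. Floor 4 mm thick; walls and dividers 4 mm thick, tops 14 mm above the bench. Origin: centre of the underside; y within 0.2 rad of world y. The end nearer the shoe is +y if the shoe is on the left (its y above 0), else -y.
- heel_block: Loose stacked-leather heel, brown with dark layer lines, D-shaped from above: 58 mm long (x), 54 wide (y), 32 thick, sides upright, 60 to 130 g. Origin on the underside, on the centreline; it runs from x = +7 mm (straight edge) to -51 mm (round end), middle x = -22 mm. Starts flat, yaw within 0.5 rad (straight edge away from the robot). Fitted right: origin over the shoe's, +x to the toe.
- top_piece: Loose black rubber heel top piece, same D outline as the heel block but 10 mm thick: 58 mm long (x), 54 wide (y), 40 g, six small nail heads on top. Origin on the underside, on the centreline; it runs from x = +7 mm (straight edge) to -51 mm (round end), middle x = -22 mm. Starts flat, yaw within 0.5 rad. Fitted right: origin over the heel block's, +x to the toe.
- tack_tin: Loose squat round steel tin with a lid, 56 mm across, 34 mm tall, 100 to 210 g, standing upright. Origin at the centre of the underside, z up.
- dressing_bottle: Loose dark brown round bottle with a pale label and a narrow white cap, body 42 mm across up to 64 mm height, cap 24 mm across, 90 mm tall in all, 85 to 170 g, standing upright. Origin at the centre of the underside, z up.
- wax_cake: Loose amber-coloured rectangular cake of hard wax, 64 mm (x) by 36 mm (y) by 30 mm tall, about 70 g, lying flat at any yaw. Origin at the centre of the underside, z up.
- thread_spool: Bystander: wooden spool of pale thread standing upright, 36 mm across, 44 mm tall, in the middle of the near row. To be left alone. Origin at the centre of the underside.
- eyelet_jar: Bystander: small green glass jar with a brass lid, 33 mm across, 40 mm tall, standing in the left part of the near row. To be left alone. Origin at the centre of the underside.
There are look-alikes about, which are no part of the job. Of the things that look like the top_piece, the middle-sized one is meant.

How it is judged (in metres and radians):
At the end, for the whole second after the job is handed in: Block on seat and top piece on block: flat, origins within 9 mm in plan, x axes within 0.2 rad. Bottle, tin, cake upright or flat on the floor of their compartments (within 24 mm of its middle along the row, 34 mm across): bottle nearer the shoe, tin middle, cake other end. All released, at rest (horizontal distance between heel_block and shoe below 0.009 m and z of heel_block in the frame of shoe between 0.086 and 0.094 m and angle between the x axis of heel_block and the x axis of shoe, either way round below 0.2 rad and angle between each of heel_block, top_piece, tack_tin, dressing_bottle, wax_cake's own z axis and vertical below 0.1 rad and horizontal distance between top_piece and heel_block below 0.009 m and z of top_piece in the frame of heel_block between 0.028 and 0.036 m and angle between the x axis of top_piece and the x axis of heel_block, either way round below 0.2 rad and x of tack_tin in the frame of tray between -0.034 and 0.034 m and z of tack_tin in the frame of tray between 0.001 and 0.008 m and x of dressing_bottle in the frame of tray between -0.034 and 0.034 m and z of dressing_bottle in the frame of tray between 0.001 and 0.008 m and x of wax_cake in the frame of tray between -0.034 and 0.034 m and z of wax_cake in the frame of tray between 0.001 and 0.008 m and y of tack_tin in the frame of tray between -0.024 and 0.024 m and linear speed of each of heel_block, top_piece, tack_tin, dressing_bottle, wax_cake below 0.02 m/s and ((world y of shoe above 0 m and y of dressing_bottle in the frame of tray between 0.0567 and 0.1047 m and y of wax_cake in the frame of tray between -0.1047 and -0.0567 m) or (world y of shoe below 0 m and y of dressing_bottle in the frame of tray between -0.1047 and -0.0567 m and y of wax_cake in the frame of tray between 0.0567 and 0.1047 m))); the robot touches nothing.
It fails at once if the thread spool or the eyelet jar is pushed more than 20 mm or tipped over (distance of any of thread_spool, eyelet_jar from where it was at the start of the episode above 0.02 m or angle between any of thread_spool, eyelet_jar's own z axis and vertical above 0.5 rad).
It also fails if it takes over 122 s, if anything falls off the work surface, if the arm or the gripper's body presses on something with over 40 N, if the wrist force passes 120 N, or if a joint passes its speed limit or range.

ROBOT

A 7-joint arm with a two-finger parallel gripper is mounted at the origin on the work surface. World frame = base frame: x ahead of the robot, y to its left, z up, the work surface at z = 0. Lengths are in mm, angles in degrees, forces in N, time in s.
With the tool pointing down it reaches from about 400 to 925 mm from the base axis. Payload 4.1 kg.
Tool frame: the origin (TCP) lies at the very end of the fingers, on their centre line; the grasp point (between the pads) lies 19 mm behind it (robot.pinch_z is the distance from the TCP to the grasp point, in mm); y points along the fingers, z is the direction in which the jaws open and shut, and the axes are right-handed (so a half turn about y gives the same grasp; the last joint's range is limited). The gripper opens to 85 mm and grips with 20 to 120 N. Pads are 22 mm wide; open, the fingers measure 114 mm over their backs; the gripper's body (76 mm by 85 mm) begins 54 mm behind the grasp point. The pads swing forward as they close: fully open they stand 13 mm farther back than shut.
Start: joints at [-5.672, 22.827, 2.584, 88.041, -1.071, 69.15, -2.905], TCP at [650.034, 0.031, 231.347] pointing down, gripper open.
Joint ranges: [-161.44, 161.44], [-28.35, 127.94], [-78.24, 83.42], [0, 140.83], [-78.03, 258.03], [13.02, 114.36], [-168.23, 168.23]. Speed limits (degrees/s): [147.25, 147.25, 180, 180, 180, 180, 180].

INTERFACE

Orientations are given as a 3x3 rotation matrix whose columns are the frame's x, y, z axes.
In Python, from station import robot, grab_frame gives the robot as it stands. The module is installed in compiled form; this text tells all that it offers.
- The arm moves only by the tool drive_tool, never from a script. Its argument "moves" is text: rows parted by semicolons, each of 5 numbers parted by spaces: the finger opening in cm, from 0 to 8.54, then the shift along the tool's x, y, z in cm, then the turn about the tool's y in degrees. A call has exactly 8 rows; each row is the pose to reach, as a shift and turn from the pose measured when the call began, along the tool's axes at that moment; what a row does not reach only later rows make up. A row lasts 1/8 s, in which the tool goes at most 62.5 mm and 10.7 degrees, less where a joint would pass 70% of its speed; a pose out of reach is approached as far as the arm can. A call with a gripper value outside its range is refused whole. The fingers move at their own pace and stop on an object; "grip_force" is the grip in N (left out, the last holds). Time passes only in rows, so rows that repeat a pose let the fingers close, or fill a call up. It gives the time, the measured TCP pose, the force and the opening at its end, in the units of the state.
- robot.sense(): the state, without advancing time (a new reading comes with each control period).
- grab_frame(name): name is "scene" or "side" or "wrist"; returns a dict with "img" (400x640x3 uint8, red, green, blue), "mtx" (3x3 intrinsics, pixels), "world_from_camera" (4x4, takes a point from camera to world coordinates). Camera axes: x right, y down, z forward; pixel columns grow to the right and rows downward; lengths in mm; the calibration is good to about 2 mm. A picture is of the moment at which its call begins. There is no depth.
- robot.finish_job(): hands the job in, once; it reports no verdict.
The state is a dict: "time": time; "qpos": joint angles; "dq": joint speeds; "joint_efforts": joint torques, N m; "eef_pos": TCP position; "orientation": TCP orientation; "force": force on the tool from outside, world axes, zero at the start; "torque": the same for the moment, N m; "gripper_width": finger opening in mm.
Only numpy, scipy, OpenCV 4.12 (cv2) and the standard library are available. Lean on these libraries where they do the work, as an engineer would, in place of code of your own. Each camera call takes 0.05 s, during which the arm holds its last target.

## Working session

There is one attempt and no reset: what is moved stays moved. The work goes in short steps, Python scripts to look and compute and a tool call to move; the robot and the scene stay as the last step left them, time stands still between calls to the robot, and variables do not carry over. Pictures are saved under pics/ and viewed, and the job is handed in when it is done.

Besides the shell and the picture viewer there is one more tool, called after "Request:" as a command line: name --argument value ..., lists and objects as JSON in quotes. drive_tool: Moves the arm, as the interface text tells. Its arguments: {"type":"object","properties":{"moves":{"type":"string"},"grip_force":{"type":"number"}},"required":["moves"]}

```bash
mkdir -p pics
python3 - <<'E'
from station import robot, grab_frame
import cv2,numpy as np
s=robot.sense()
for k in("time","qpos","eef_pos","orientation","force","gripper_width"):print(k,np.round(s[k],3))
print(robot.pinch_z)
for n in("scene","side","wrist"):
    f=grab_frame(n);cv2.imwrite(f"pics/{n}0.png",f["img"][:,:,::-1]);print(n,f["mtx"].round(1).tolist(),f["world_from_camera"].round(3).tolist())
    np.savez(f"{n}0.npz",**f)
E
```

```text
time 0.0
qpos [-5.671 22.873  2.581 88.116 -1.073 69.152 -2.907]
eef_pos [6.49335e+02 8.00000e-03 2.30237e+02]
orientation [[ 0.    -0.002  1.   ]
 [-1.    -0.     0.   ]
 [ 0.    -1.    -0.002]]
force [-0.576  0.796 -0.24 ]
gripper_width 85.426
18.700000000000003
scene [[477.4, 0.0, 318.3], [0.0, 477.4, 195.9], [0.0, 0.0, 1.0]] [[0.654, 0.627, -0.423, 950.16], [0.756, -0.54, 0.368, -412.423], [0.003, -0.561, -0.828, 971.211], [0.0, 0.0, 0.0, 1.0]]
side [[420.3, 0.0, 317.3], [0.0, 420.3, 203.7], [0.0, 0.0, 1.0]] [[-0.881, -0.233, 0.411, 113.822], [-0.473, 0.455, -0.755, 674.342], [-0.011, -0.859, -0.511, 499.837], [0.0, 0.0, 0.0, 1.0]]
wrist [[338.9, 0.0, 311.7], [0.0, 338.9, 197.4], [0.0, 0.0, 1.0]] [[1.0, 0.002, -0.001, 650.706], [0.002, -0.952, -0.305, 77.818], [-0.001, 0.305, -0.952, 374.172], [0.0, 0.0, 0.0, 1.0]]
```

View pics/scene0.png

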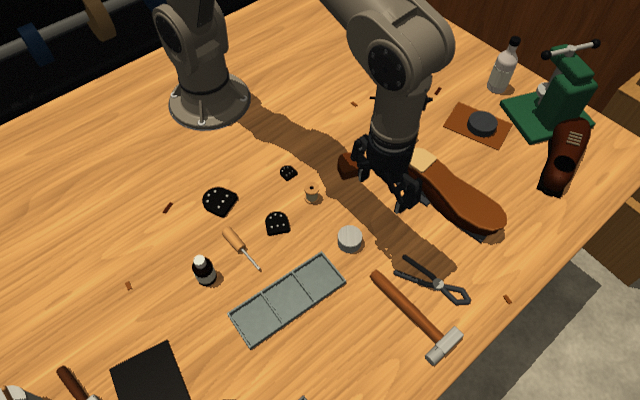

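View pics/side0.png

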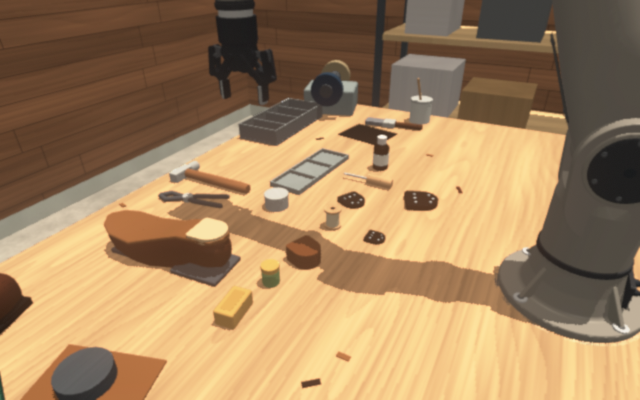

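View pics/wrist0.png

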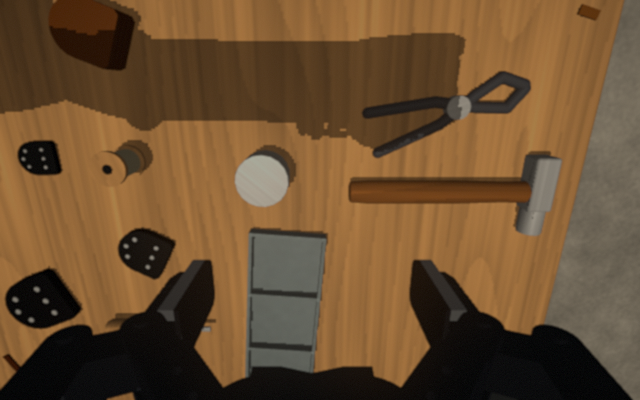

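```bash
cat > h.py <<'E'
import numpy as np,cv2
from station import robot,grab_frame
def ray(f,px,z):
    """pixels Nx2 -> world xy on plane z"""
    px=np.atleast_2d(np.asarray(px,float));K=f["mtx"];T=f["world_from_camera"]
    d=np.c_[px,np.ones(len(px))]@np.linalg.inv(K).T@T[:3,:3].T
    o=T[:3,3];t=(z-o[2])/d[:,2]
    return (o+d*t[:,None])[:,:2]
def proj(f,P):
    P=np.atleast_2d(np.asarray(P,float));T=np.linalg.inv(f["world_from_camera"])
    c=P@T[:3,:3].T+T[:3,3];c=c@f["mtx"].T
    return c[:,:2]/c[:,2:]
def load(n): return dict(np.load(n+".npz"))
def shot(n,tag):
    f=grab_frame(n);cv2.imwrite(f"pics/{n}{tag}.png",f["img"][:,:,::-1]);np.savez(f"{n}{tag}.npz",**f);return f
def crop(f,c,w,h,k,out):
    x,y=int(c[0]-w/2),int(c[1]-h/2);x=max(x,0);y=max(y,0)
    im=f["img"][y:y+h,x:x+w,::-1];cv2.imwrite(out,cv2.resize(im,None,fx=k,fy=k,interpolation=cv2.INTER_CUBIC));print(out,"origin",x,y,"k",k)
def st():
    s=robot.sense();R=np.array(s["orientation"])
    print("t",round(float(s["time"]),2),"tcp",np.round(s["eef_pos"],1),"z-yaw",round(float(np.degrees(np.arctan2(R[1,2],R[0,2]))),2),"tilt",np.round(R[:,1],3),"F",np.round(s["force"],1),"w",round(float(s["gripper_width"]),1),"q",np.round(s["qpos"],0))
    return s
def goto(x,y,z,yaw=None):
    """print tool-axis shift in cm and turn to reach the world TCP xyz and yaw of jaw axis (mod 180)"""
    s=st();R=np.array(s["orientation"]);d=R.T@(np.array([x,y,z])-np.array(s["eef_pos"]))/10
    cur=np.degrees(np.arctan2(R[1,2],R[0,2]));t=0
    if yaw is not None:
        t=-((yaw-cur+90)%180-90)   # tool y points down: positive turn = negative world yaw
    print("shift cm",np.round(d,2),"turn",round(t,1))
E
python3 - <<'E'
from h import *
s=load("scene0");d=load("side0");w=load("wrist0")
print("tin scene/side/wrist",ray(s,(350,232),34),ray(d,(276,192),34),ray(w,(262,180),34))
print("mid",ray(s,(277,222),10),ray(d,(351,199),10),ray(w,(146,252),10))
print("big",ray(s,(220,200),10),ray(d,(421,198),10)); print("small",ray(s,(288,172),10),ray(d,(375,236),10))
print("bottle cap",ray(s,(201,260),90),ray(d,(382,139),90))
print("wax",ray(d,(233,300),30)); print("block",ray(d,(304,244),32),ray(w,(85,30),32))
print("seat",ray(d,(208,230),90),"jar",ray(d,(270,266),40),"spool",ray(d,(333,211),44),ray(s,(312,187),44))
crop(s,(280,220),200,130,4,"pics/c1.png");crop(d,(270,240),240,150,3.3,"pics/c2.png")
E
```

```text
tin scene/side/wrist [[592.6733889   -5.66898016]] [[596.84027272 -16.08474305]] [[598.83488763 -12.44940197]]
mid [[ 452.05466393 -106.5318621 ]] [[ 448.22684961 -102.93666047]] [[ 453.18730807 -107.72279009]]
big [[ 313.39004034 -172.61825004]] [[ 305.80980173 -181.04904405]]
small [[354.6254693    4.87705771]] [[344.20295362  10.55400511]]
bottle cap [[ 463.45482278 -305.29888719]] [[ 449.04825924 -291.58531317]]
wax [[469.49923639 304.68055704]]
block [[442.34991443 125.62407833]] [[442.43397101 128.65964232]]
seat [[569.95671463 234.65873676]] jar [[457.01333505 217.07264742]] spool [[437.69698186  12.82604377]] [[447.61703988   5.38110988]]
pics/c1.png origin 180 155 k 4
pics/c2.png origin 150 165 k 3.3
```

View pics/c1.png

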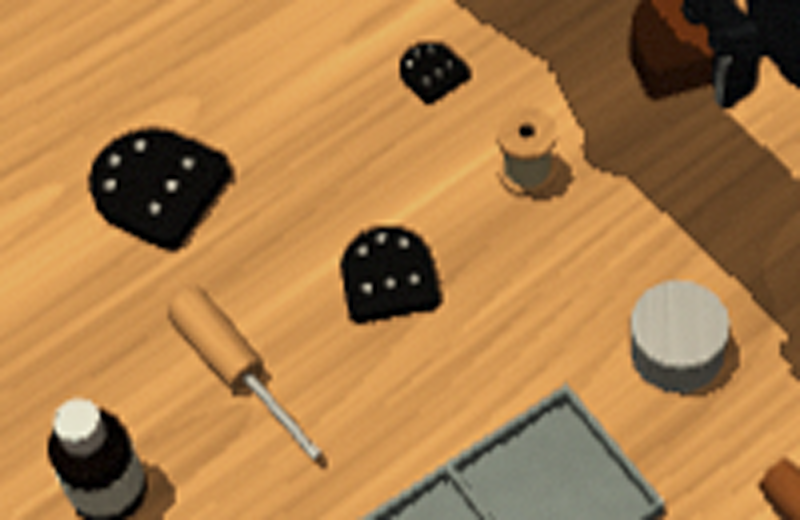

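View pics/c2.png

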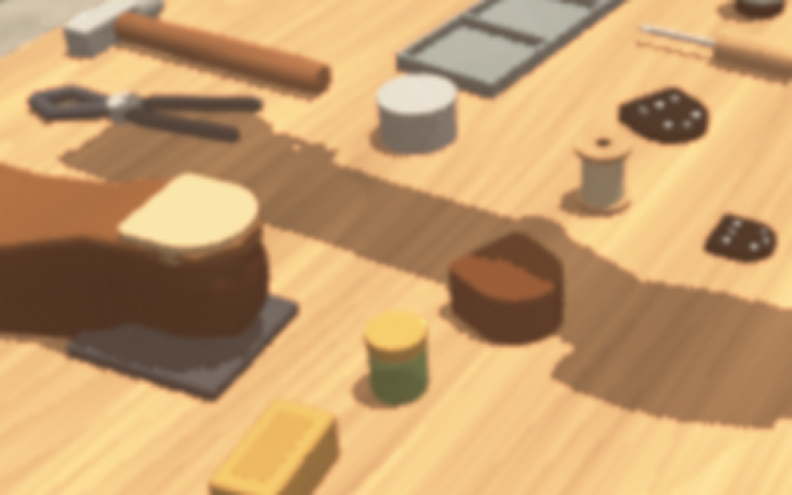

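Run:
```python
from h import *
goto(450,125,170,76)
s=load("scene0");d=load("side0")
for n,f,roi in(("scene",s,(220,245,355,355)),("side",d,(265,145,355,195))):
    h=cv2.cvtColor(f["img"],cv2.COLOR_RGB2HSV);x0,y0,x1,y1=roi
    m=np.zeros(h.shape[:2],np.uint8);m[y0:y1,x0:x1]=(h[y0:y1,x0:x1,1]<70)*255
    m=cv2.morphologyEx(m,cv2.MORPH_CLOSE,np.ones((5,5)))
    c=max(cv2.findContours(m,0,1)[0],key=cv2.contourArea)
    P=ray(f,c[:,0,:],14).astype(np.float32);print(n,cv2.minAreaRect(P),cv2.boundingRect(c))
    # heel seat
f=d;h=cv2.cvtColor(f["img"],cv2.COLOR_RGB2HSV);m=np.zeros(h.shape[:2],np.uint8)
a=(h[...,1]<130)&(h[...,2]>190);m[212:250,180:232]=a[212:250,180:232]*255
c=max(cv2.findContours(m,0,1)[0],key=cv2.contourArea);P=ray(f,c[:,0,:],90).astype(np.float32);print("seat",cv2.minAreaRect(P),cv2.boundingRect(c))
```

```text
t 0.15 tcp [649.5   0.  230.5] z-yaw 0.0 tilt [-0.001 -0.    -1.   ] F [ 0.1 -0.6  0.2] w 85.3 q [-6. 23.  3. 88. -1. 69. -3.]
shift cm [-12.5    6.08 -19.94] turn -76.0
scene ((614.4401245117188, -205.0907745361328), (245.81028747558594, 92.54888916015625), 85.52831268310547) (227, 251, 119, 99)
side ((606.4025268554688, -172.7423095703125), (297.5972595214844, 97.93917846679688), 85.60303497314453) (265, 149, 83, 46)
seat ((570.5260009765625, 230.6425323486328), (65.61817169189453, 62.935672760009766), 4.771637916564941) (186, 217, 42, 23)
```

Request:
drive_tool --moves "8 -3 1 -5 -10;8 -6 3 -10 -20;8 -9 5 -15 -30;8 -12.5 6 -20 -40;8 -12.5 6 -20 -50;8 -12.5 6 -20 -60;8 -12.5 6 -20 -70;8 -12.5 6 -20 -76" --grip_force 40

```text
time: 1.15
eef_pos: [449.2, 124.9, 170.6]
orientation: [[0.971, -0.002, 0.238], [-0.238, -0.0, 0.971], [-0.002, -1.0, -0.001]]
force: [-0.0, 0.3, 1.0]
gripper_width: 79.7
```

Run:
```python
from h import *
st();shot("wrist",1);shot("side",1);shot("scene",1)
```

```text
t 1.15 tcp [449.2 124.9 170.6] z-yaw 76.23 tilt [-0.002 -0.    -1.   ] F [-0.   0.3  1. ] w 79.7 q [-10.   8. -12. 116.   2.  56.  53.]
```

View pics/wrist1.png

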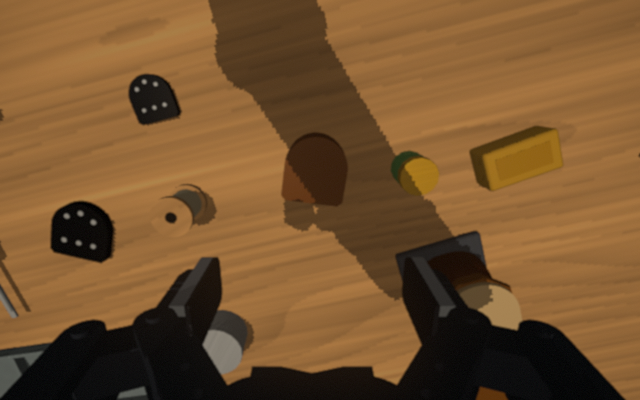

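View pics/scene1.png

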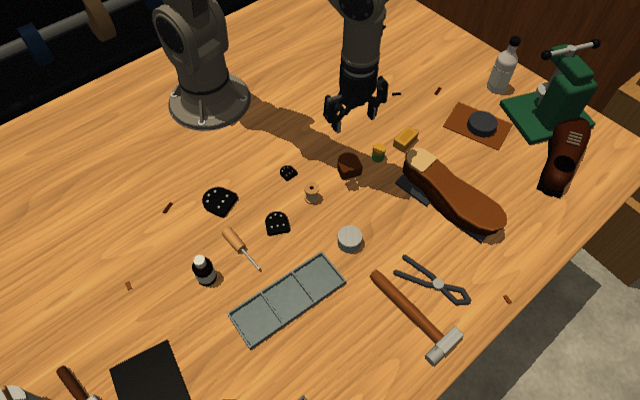

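Run:
```python
from h import *
w=load("wrist1");s=load("scene1")
crop(w,(316,170),120,110,6,"pics/c3.png")
crop(s,(410,165),130,100,6,"pics/c4.png")
```

```text
pics/c3.png origin 256 115 k 6
pics/c4.png origin 345 115 k 6
```

View pics/c3.png

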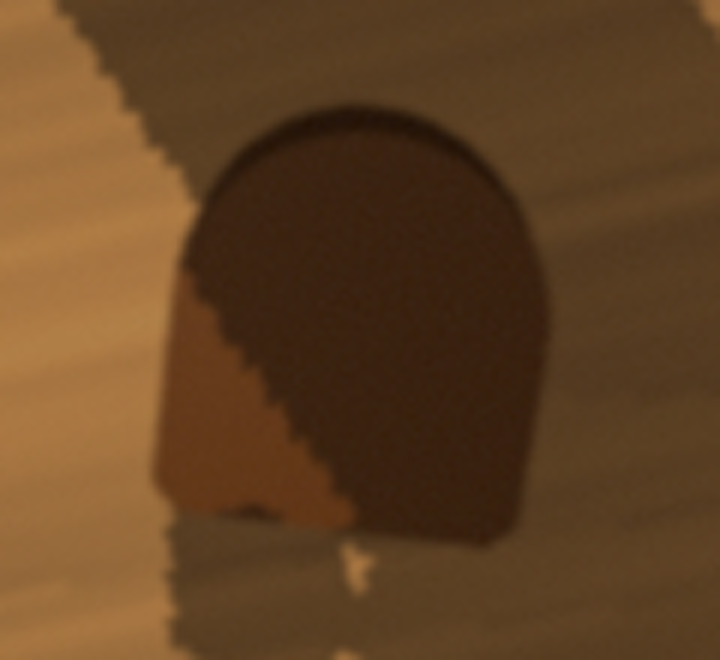

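View pics/c4.png

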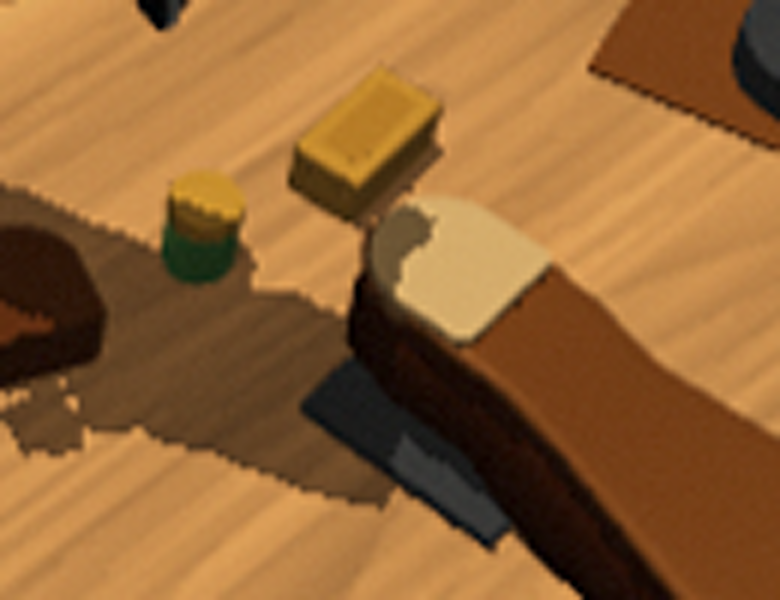

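```bash
cat >> h.py <<'E'
def dpose(f,o,k,A,B,apex,z,lx,name=""):
    """A,B straight edge ends, apex of round end (crop px); edge at local x=lx"""
    P=ray(f,(np.array([A,B,apex])+0.5)/k-0.5+np.array(o),z);a,b,c=P
    m=(a+b)/2;e=(b-a);L=np.linalg.norm(e);n=np.array([-e[1],e[0]])/L
    if n@(m-c)<0:n=-n
    o=m-lx*n
    print(name,"edge len",round(L,1),"length along axis",round(float(n@(m-c)),1),"apex off-axis",round(float(np.cross(n,c-m)),1),"yaw",round(float(np.degrees(np.arctan2(n[1],n[0]))),1),"origin",o.round(1))
E
python3 - <<'E' 2>/dev/null
from h import *
w=load("wrist1");s=load("scene1")
dpose(w,(256,115),6,(155,512),(513,545),(360,128),32,7,"block")
dpose(s,(345,115),6,(464,344),(552,264),(375,240),90,8,"seat")
crop(load("side1"),(208,230),100,75,8,"pics/c5.png")
E
```

```text
block edge len 52.7 length along axis 58.3 apex off-axis -2.1 yaw -19.2 origin [460.1 122.5]
seat edge len 55.7 length along axis 56.7 apex off-axis -12.0 yaw 4.1 origin [595.8 231.8]
pics/c5.png origin 158 192 k 8
```

View pics/c5.png

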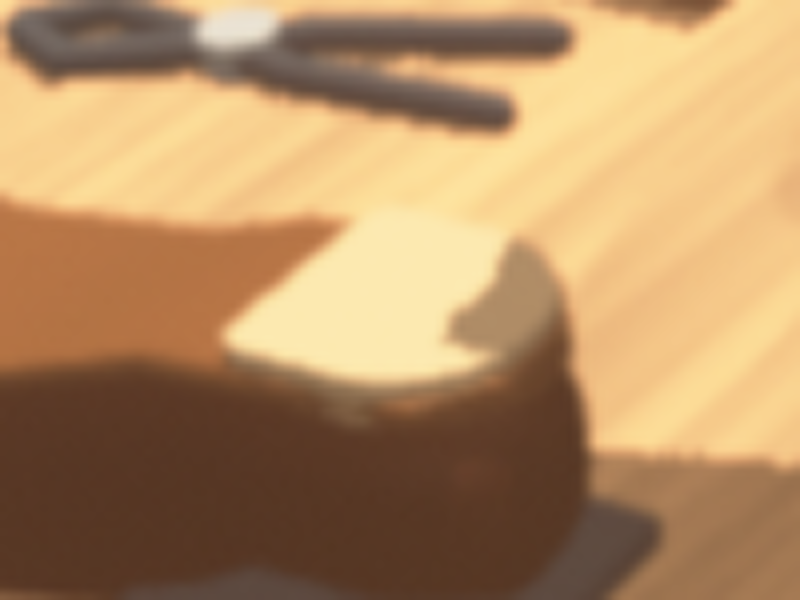

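Request:
drive_tool --moves "8 0 3 0.1 3;8 -0.1 7 0.1 5.4;8 -0.1 11 0.1 5.4;8 -0.1 14 0.1 5.4;8 -0.1 15.5 0.1 5.4;8 -0.1 16.5 0.1 5.4;4.5 -0.1 16.5 0.1 5.4;4.5 -0.1 16.5 0.1 5.4" --grip_force 40

```text
time: 2.3
eef_pos: [449.3, 126.4, 6.7]
orientation: [[0.943, 0.0, 0.334], [-0.334, 0.0, 0.943], [0.0, -1.0, 0.001]]
force: [1.0, 0.6, -0.7]
gripper_width: 53.5
```

Run:
```python
from h import *
st();shot("wrist",2)
```

```text
t 2.3 tcp [449.3 126.4   6.7] z-yaw 70.48 tilt [ 0.  0. -1.] F [ 1.   0.6 -0.7] w 53.5 q [-12.  22. -10. 124.   7.  34.  43.]
```

View pics/wrist2.png

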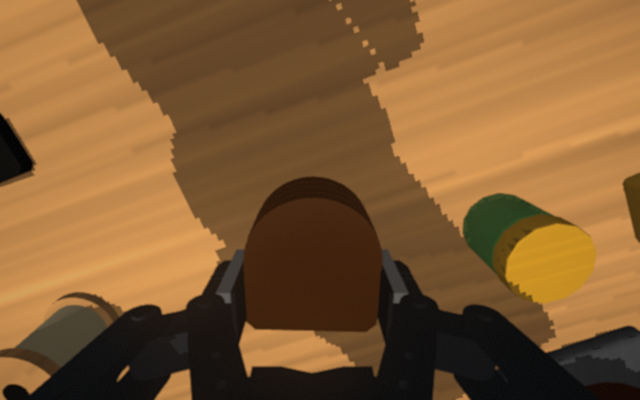

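```bash
python3 - <<'E' 2>/dev/null
from h import *
w=load("wrist2")
dpose(w,(0,0),1,(246,329.5),(378,331),(313,197),32,7,"block")
goto(640,215,210,94)
E
```

```text
block edge len 55.5 length along axis 58.8 apex off-axis -0.5 yaw -20.2 origin [461.4 122.6]
t 2.35 tcp [449.2 126.4   6.6] z-yaw 70.49 tilt [ 0.  0. -1.] F [ 0.6  0.3 -1.2] w 53.4 q [-12.  22. -10. 124.   7.  34.  43.]
shift cm [ 15.03 -20.32  14.74] turn -23.5
```

Request:
drive_tool --moves "4.5 0 -3 0 0;4.5 0 -8 0 0;4.5 0 -14 0 0;4.5 3 -18 3 -5;4.5 7 -20.3 7 -10;4.5 11 -20.3 11 -17;4.5 15 -20.3 14.7 -23.5;4.5 15 -20.3 14.7 -23.5"

```text
time: 3.35
eef_pos: [641.8, 216.1, 208.5]
orientation: [[0.998, 0.0, -0.07], [0.07, 0.002, 0.998], [0.0, -1.0, 0.002]]
force: [-0.3, -0.5, -0.6]
gripper_width: 53.8
```

Run:
```python
from h import *
st();shot("wrist",3)
```

```text
t 3.35 tcp [641.8 216.1 208.5] z-yaw 94.01 tilt [ 0.     0.002 -1.   ] F [-0.3 -0.5 -0.6] w 53.8 q [-12.  27. -15.  85.   7.  69.  66.]
```

View pics/wrist3.png

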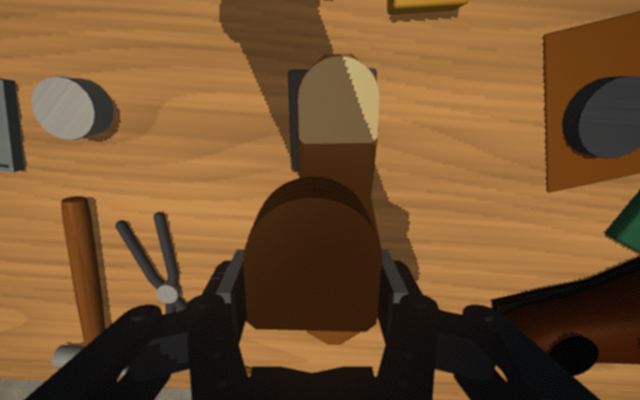

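```bash
python3 - <<'E' 2>/dev/null
from h import *
w=load("wrist3")
crop(w,(338,100),110,100,7,"pics/c6.png")
dpose(w,(0,0),1,(246,329.5),(378,331),(313,197),208.5-6.6+32,7,"block")
E
```

```text
pics/c6.png origin 283 50 k 7
block edge len 55.4 length along axis 58.7 apex off-axis -0.5 yaw 3.3 origin [654.2 217. ]
```

View pics/c6.png

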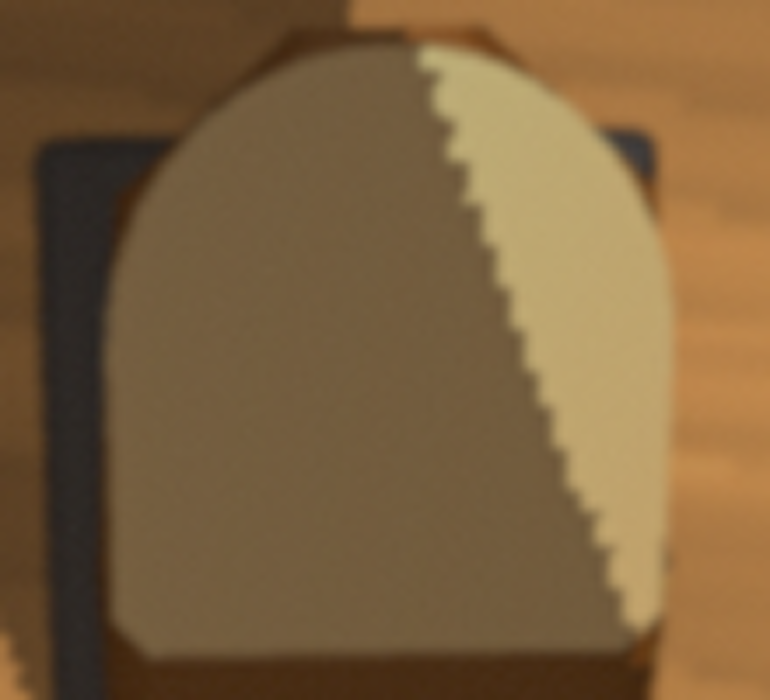

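```bash
python3 - <<'E' 2>/dev/null
from h import *
w=load("wrist3")
dpose(w,(283,50),7,(110,659),(664,651),(393,42),90,8,"seat")
for a in((104,350),(673,320)): print(ray(w,(np.array(a)/7+(283,50)),90))
E
```

```text
seat edge len 61.2 length along axis 62.7 apex off-axis 0.0 yaw 4.9 origin [595.5 232.8]
[[573.62629859 200.77299856]]
[[566.26267339 260.71795169]]
```

Run:
```python
from h import *
goto(583.2,231.6,97,94.7)
```

```text
t 3.4 tcp [640.  215.1 208.8] z-yaw 93.96 tilt [-0.001  0.001 -1.   ] F [-0.6 -0.2  0.3] w 53.4 q [-12.  27. -15.  85.   7.  69.  66.]
shift cm [-5.54 11.19  2.04] turn -0.7
```

Request:
drive_tool --moves "4.5 -1.5 0 0.5 -0.7;4.5 -3.5 1 1.2 -0.7;4.5 -5.5 3 2.0 -0.7;4.5 -5.5 6 2.0 -0.7;4.5 -5.5 8.5 2.0 -0.7;4.5 -5.5 10 2.0 -0.7;4.5 -5.5 10 2.0 -0.7;4.5 -5.5 10 2.0 -0.7"

```text
time: 4.4
eef_pos: [584.0, 231.6, 110.2]
orientation: [[0.997, 0.001, -0.081], [0.081, 0.001, 0.997], [0.001, -1.0, 0.001]]
force: [0.2, 0.6, -0.4]
gripper_width: 53.4
```

Run:
```python
from h import *
goto(582.9,231.3,97,94.7);w=shot("wrist",4);s=shot("scene",4);st()
crop(w,(318,260),200,150,4,"pics/c7.png");crop(s,(425,150),120,90,6,"pics/c8.png")
```

```text
t 4.4 tcp [584.  231.6 110.2] z-yaw 94.66 tilt [ 0.001  0.001 -1.   ] F [ 0.2  0.6 -0.4] w 53.4 q [-14.  27. -15.  98.   9.  56.  62.]
shift cm [-0.12  1.32 -0.02] turn -0.0
t 4.5 tcp [584.3 231.7 110.2] z-yaw 94.65 tilt [ 0.001  0.001 -1.   ] F [-0.8  0.3 -0.9] w 53.4 q [-14.  28. -15.  98.   9.  56.  62.]
pics/c7.png origin 218 185 k 4
pics/c8.png origin 365 105 k 6
```

View pics/c7.png

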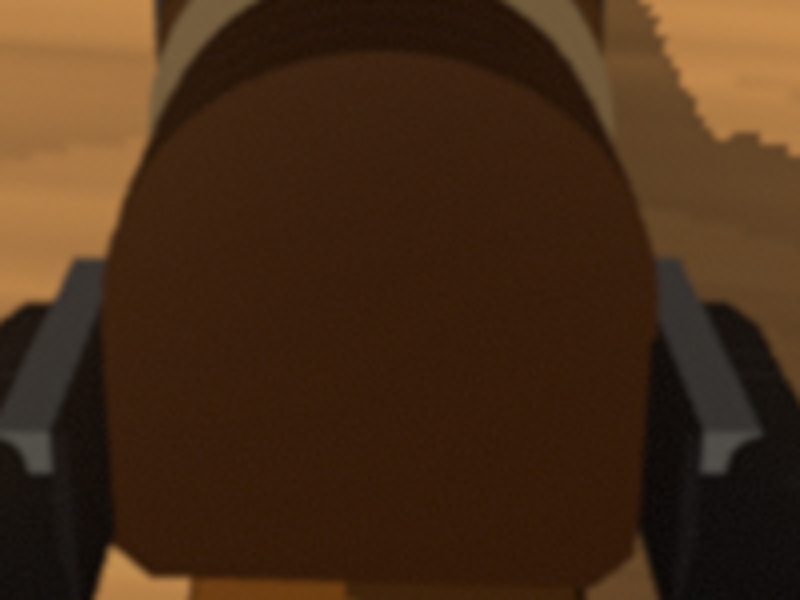

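View pics/c8.png

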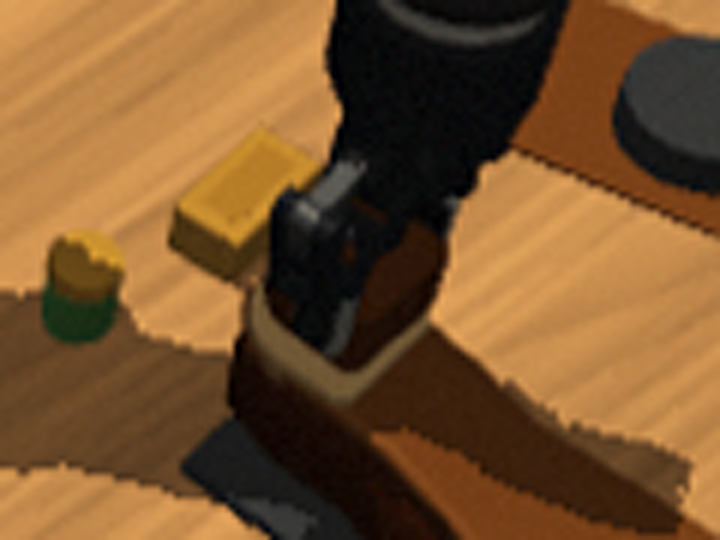

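Request:
drive_tool --moves "4.5 -0.1 0.6 0 0;4.5 -0.1 1.1 0 0;4.5 -0.1 1.35 0 0;4.5 -0.1 1.4 0 0;4.5 -0.1 1.4 0 0;6.5 -0.1 1.4 0 0;6.8 -0.1 1.4 0 0;7 -0.1 1.2 0 0"

```text
time: 5.5
eef_pos: [583.2, 231.6, 97.9]
orientation: [[0.997, 0.001, -0.081], [0.081, 0.001, 0.997], [0.001, -1.0, 0.001]]
force: [-0.3, 0.4, -0.6]
gripper_width: 70.2
```

Run:
```python
from h import *
goto(457,-60,190,90);w=shot("wrist",5)
```

```text
t 5.5 tcp [583.2 231.6  97.9] z-yaw 94.66 tilt [ 0.001  0.001 -1.   ] F [-0.3  0.4 -0.6] w 70.2 q [-14.  28. -15.  99.   9.  54.  62.]
shift cm [-14.94  -9.26 -28.02] turn 4.7
```

View pics/wrist5.png

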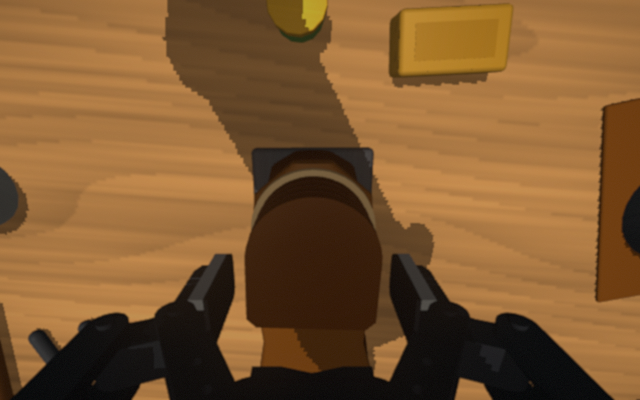

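```bash
python3 - <<'E' 2>/dev/null
from h import *
w=load("wrist5")
dpose(w,(0,0),1,(246,327.5),(378,329),(313,197),122,7,"block")
h=cv2.cvtColor(w["img"],cv2.COLOR_RGB2HSV);m=np.zeros(h.shape[:2],np.uint8)
m[0:95,385:525]=(((h[...,0]>18)&(h[...,0]<30)&(h[...,1]>190))*255).astype(np.uint8)[0:95,385:525]
c=max(cv2.findContours(m,0,1)[0],key=cv2.contourArea);print(cv2.boundingRect(c),cv2.minAreaRect(ray(w,c[:,0,:],30).astype(np.float32)))
crop(w,(450,40),140,80,5,"pics/c9.png")
goto(450,-107,190,90)
E
```

```text
block edge len 55.9 length along axis 58.3 apex off-axis -0.5 yaw 3.9 origin [595.6 232.5]
(391, 4, 122, 72) ((474.1007385253906, 301.27569580078125), (35.18260192871094, 67.12023162841797), 7.455334663391113)
pics/c9.png origin 380 0 k 5
t 5.55 tcp [583.5 231.7  98.4] z-yaw 94.65 tilt [ 0.001  0.002 -1.   ] F [ 0.4 -0.3  0.5] w 69.9 q [-14.  28. -15.  99.   9.  54.  62.]
shift cm [-16.04  -9.24 -32.66] turn 4.7
```

View pics/c9.png

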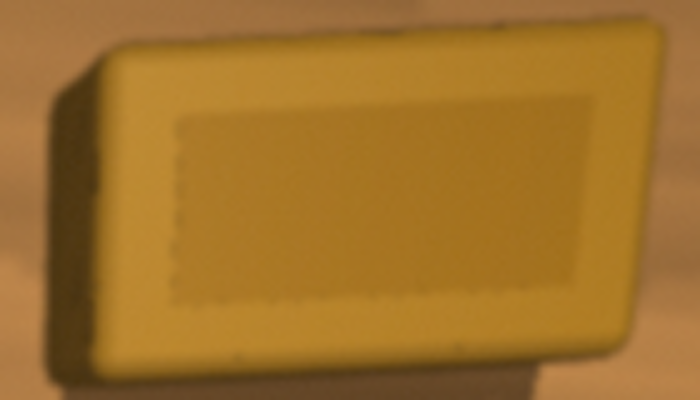

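Request:
drive_tool --moves "7.5 0 -3 0 0;7.5 0 -8 0 0;7.5 -4 -9.2 -6 1;7.5 -8 -9.2 -12 3;7.5 -12 -9.2 -18 4.7;7.5 -16 -9.2 -24 4.7;7.5 -16 -9.2 -29 4.7;7.5 -16 -9.2 -32.7 4.7"

```text
time: 6.55
eef_pos: [449.5, -109.1, 190.2]
orientation: [[1.0, 0.003, 0.001], [-0.001, 0.001, 1.0], [0.003, -1.0, 0.001]]
force: [1.1, -0.2, -0.4]
gripper_width: 74.7
```

Run:
```python
from h import *
st();shot("wrist",6);w=shot("wrist",6);st()
s=shot("scene",6)
```

```text
t 6.55 tcp [ 449.5 -109.1  190.2] z-yaw 89.97 tilt [ 0.003  0.001 -1.   ] F [ 1.1 -0.2 -0.4] w 74.7 q [ 12.   6.  -4. 116.   0.  58.  98.]
t 6.65 tcp [ 449.3 -114.7  190.1] z-yaw 89.29 tilt [ 0.002 -0.002 -1.   ] F [0.6 0.8 0.2] w 74.9 q [ 13.   6.  -4. 115.   1.  58.  98.]
```

View pics/wrist6.png

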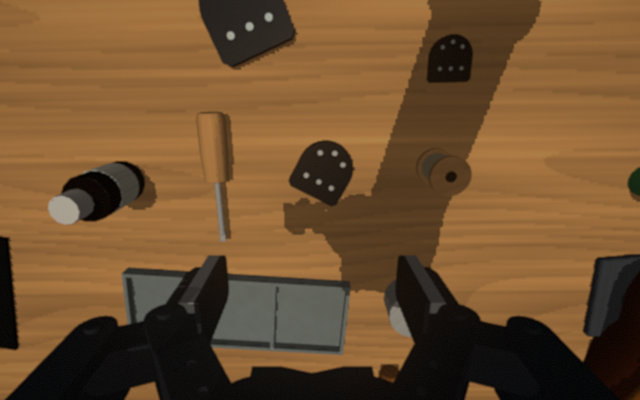

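View pics/scene6.png

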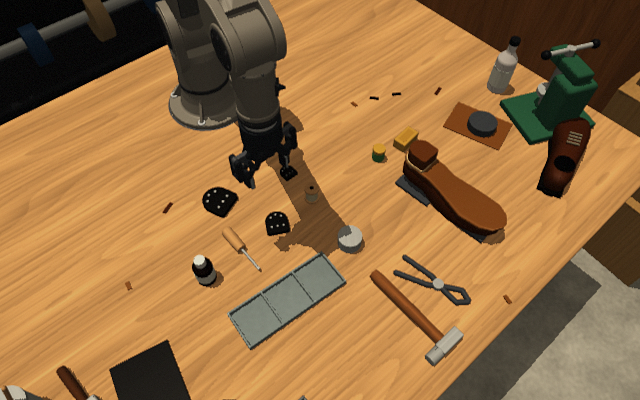

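Run:
```python
from h import *
w=load("wrist6");crop(w,(323,172),90,80,8,"pics/c10.png")
```

```text
pics/c10.png origin 278 132 k 8
```

View pics/c10.png

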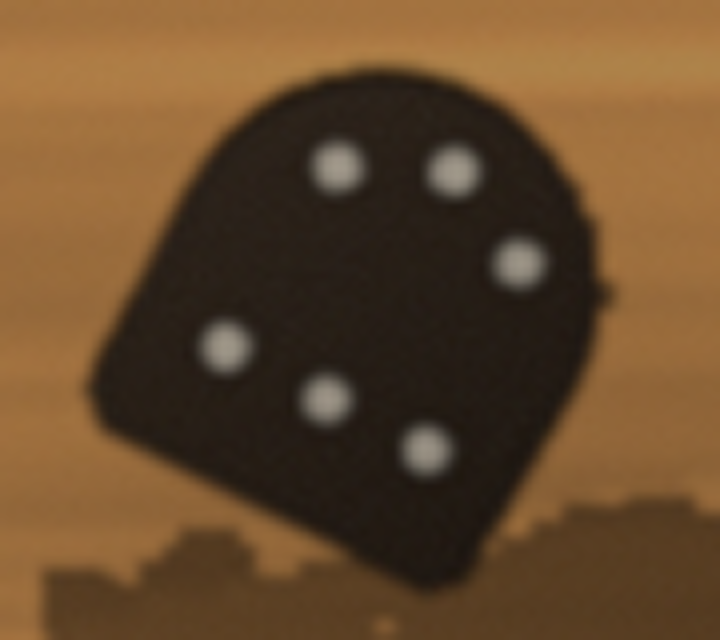

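```bash
python3 - <<'E' 2>/dev/null
from h import *
w=load("wrist6")
dpose(w,(278,132),8,(77,413),(449,603),(500,105),10,7,"mid")
h=cv2.cvtColor(w["img"],cv2.COLOR_RGB2GRAY);m=np.zeros(h.shape[:2],np.uint8);m[132:212,278:368]=(h[132:212,278:368]<52)*255
m=cv2.morphologyEx(m,cv2.MORPH_CLOSE,np.ones((7,7)));m=cv2.morphologyEx(m,cv2.MORPH_OPEN,np.ones((5,5)))
c=max(cv2.findContours(m,0,1)[0],key=cv2.contourArea);print(cv2.boundingRect(c),cv2.minAreaRect(ray(w,c[:,0,:],10).astype(np.float32)))
st()
E
```

```text
mid edge len 52.8 length along axis 57.9 apex off-axis 0.9 yaw -28.7 origin [ 467.6 -117.8]
(290, 141, 62, 65) ((448.86053466796875, -107.61117553710938), (53.770076751708984, 57.796409606933594), 61.49445343017578)
t 6.7 tcp [ 449.9 -110.9  189.9] z-yaw 89.53 tilt [ 0.002  0.001 -1.   ] F [-0.3  0.7  0.7] w 75.0 q [ 12.   6.  -4. 115.   0.  59.  98.]
```

```bash
python3 - <<'E' 2>/dev/null
from h import *
w=load("wrist6")
print(ray(w,[(213,120),(218,182),(224,240)],5), ray(w,[(180,190)],0))
goto(457.6,-112.3,40,61.4)
E
```

```text
[[ 399.56562289 -213.34674953]
 [ 460.63559651 -214.39658194]
 [ 524.58725638 -214.08566755]] [[ 470.18199547 -255.89242702]]
t 6.7 tcp [ 449.9 -110.9  189.9] z-yaw 89.53 tilt [ 0.002  0.001 -1.   ] F [-0.3  0.7  0.7] w 75.0 q [ 12.   6.  -4. 115.   0.  59.  98.]
shift cm [ 0.74 14.99 -0.15] turn 28.1
```

Request:
drive_tool --moves "7.5 0.7 3 -0.1 10;7.5 0.7 8 -0.1 20;7.5 0.7 12 -0.1 28.1;7.5 0.7 15.5 -0.1 28.1;7.5 0.7 17.3 -0.1 28.1;7.5 0.7 18.2 -0.1 28.1;7.5 0.7 18.5 -0.1 28.1;7.5 0.7 18.5 -0.1 28.1"

```text
time: 7.7
eef_pos: [457.9, -111.5, 5.4]
orientation: [[0.878, 0.003, 0.478], [-0.478, 0.001, 0.878], [0.002, -1.0, 0.002]]
force: [0.1, 0.6, 0.4]
gripper_width: 75.1
```

Run:
```python
from h import *
st();w=shot("wrist",7);crop(w,(318,280),200,150,4,"pics/c11.png");crop(shot("side",7),(355,200),120,90,6,"pics/c12.png");goto(457.6,-112.3,3,61.4)
```

```text
t 7.7 tcp [ 457.9 -111.5    5.4] z-yaw 61.45 tilt [ 0.003  0.001 -1.   ] F [0.1 0.6 0.4] w 75.1 q [ 10.  23.  -1. 123.   1.  34.  69.]
pics/c11.png origin 218 205 k 4
pics/c12.png origin 295 155 k 6
t 7.8 tcp [ 458.  -111.8    5.7] z-yaw 61.43 tilt [ 0.004  0.001 -1.   ] F [-0.2  0.2  0.8] w 74.9 q [ 10.  23.  -1. 123.   1.  34.  69.]
shift cm [-0.01  0.27 -0.06] turn 0.0
```

View pics/c11.png

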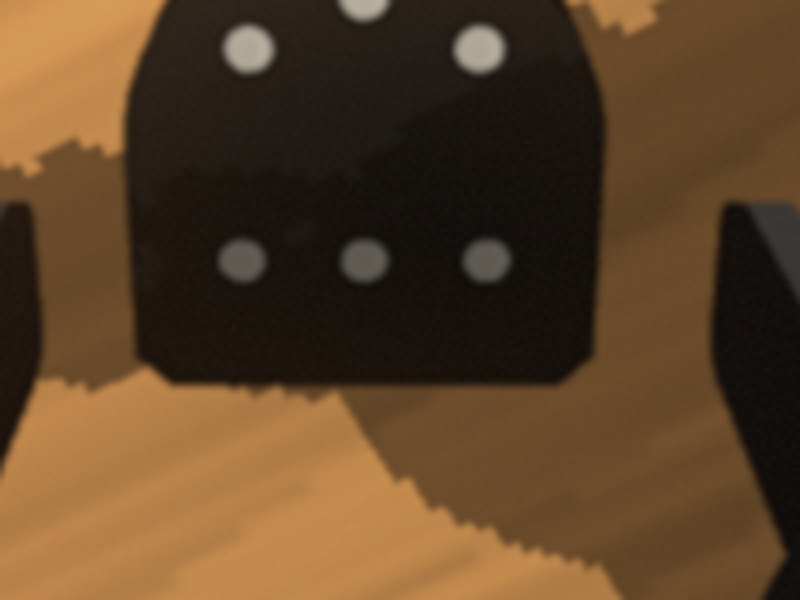

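View pics/c12.png

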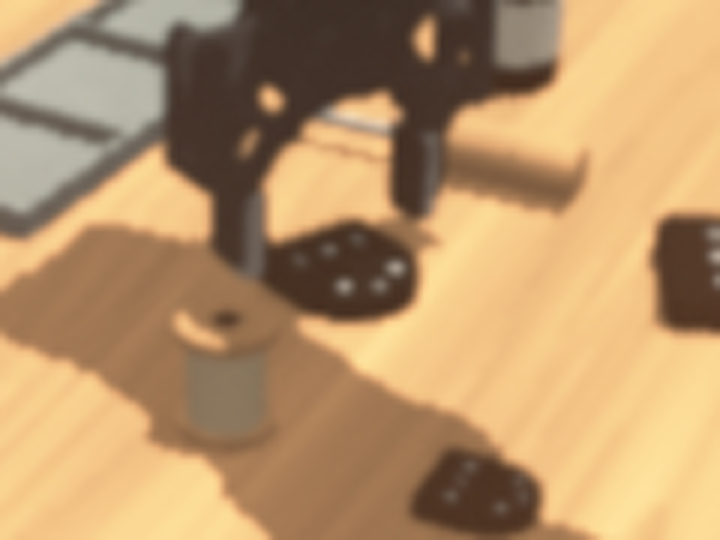

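Request:
drive_tool --moves "7 0 0.2 -0.05 0;6.2 0 0.4 -0.05 0;6.2 0 0.5 -0.05 0;6.2 0 0.5 -0.05 0;4.5 0 0.5 -0.05 0;4.5 0 0.5 -0.05 0;4.5 0 0.5 -0.05 0;4.5 0 0.5 -0.05 0" --grip_force 40

```text
time: 8.8
eef_pos: [457.9, -112.3, 1.0]
orientation: [[0.878, 0.004, 0.478], [-0.478, 0.001, 0.878], [0.003, -1.0, 0.002]]
force: [-1.3, 0.1, 5.6]
gripper_width: 52.7
```

Run:
```python
from h import *
st();w=shot("wrist",8);crop(w,(318,280),200,150,4,"pics/c13.png");crop(shot("side",8),(355,200),120,90,6,"pics/c14.png")
```

```text
t 8.8 tcp [ 457.9 -112.3    1. ] z-yaw 61.43 tilt [ 0.004  0.001 -1.   ] F [-1.3  0.1  5.6] w 52.7 q [ 10.  23.  -1. 123.   1.  33.  69.]
pics/c13.png origin 218 205 k 4
pics/c14.png origin 295 155 k 6
```

View pics/c13.png

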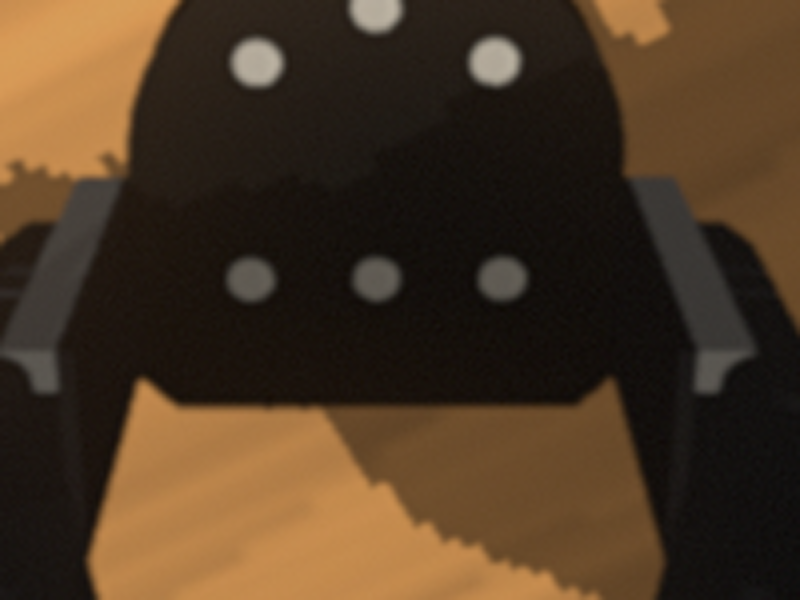

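View pics/c14.png

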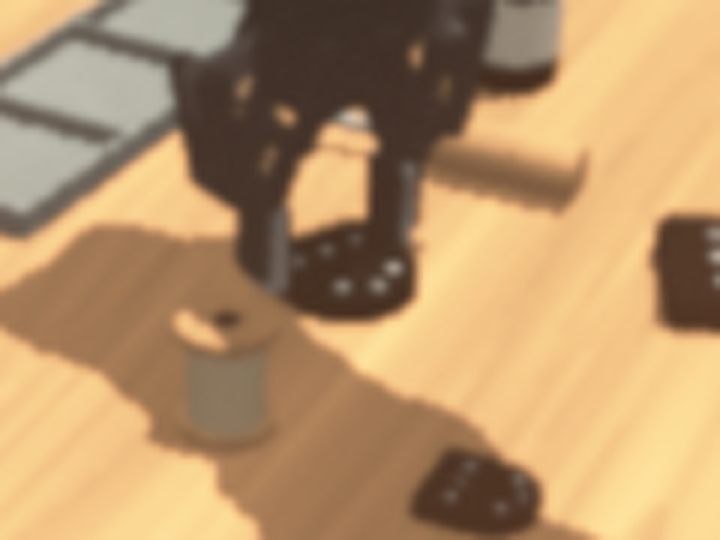

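```bash
python3 - <<'E' 2>/dev/null
from h import *
w=load("wrist8")
dpose(w,(218,205),4,(140,404),(612,404),(376,-40),10,7,"mid");
g=st();R=np.array(g["orientation"])
goto(590,226,210,94.4)
E
```

```text
mid edge len 54.9 length along axis 54.2 apex off-axis -0.1 yaw -28.5 origin [ 468.7 -117.7]
t 8.9 tcp [ 457.9 -112.2    1. ] z-yaw 61.43 tilt [ 0.004  0.001 -1.   ] F [-1.9 -0.1  5.4] w 52.7 q [ 10.  23.  -1. 123.   1.  33.  69.]
t 8.9 tcp [ 457.9 -112.2    1. ] z-yaw 61.43 tilt [ 0.004  0.001 -1.   ] F [-1.9 -0.1  5.4] w 52.7 q [ 10.  23.  -1. 123.   1.  33.  69.]
shift cm [ -4.51 -20.84  36.07] turn -33.0
```

Request:
drive_tool --moves "4.5 0 -2 0 0;4.5 0 -5 0 0;4.5 0 -8 0 0;4.5 0 -12 0 0;4.5 0 -15 0 0;4.5 0 -16 0 0;4.5 0 -16 0 0;4.5 0 -16 0 0"

```text
time: 9.9
eef_pos: [456.2, -112.1, 159.4]
orientation: [[0.878, 0.001, 0.478], [-0.478, 0.001, 0.878], [0.0, -1.0, 0.001]]
force: [-0.5, 0.6, -1.6]
gripper_width: 52.5
```

```bash
python3 - <<'E' 2>/dev/null
from h import *
w=shot("wrist",9);crop(w,(318,280),200,150,4,"pics/c15.png")
goto(640,220,210,94.4)
E
```

```text
pics/c15.png origin 218 205 k 4
t 9.95 tcp [ 456.2 -112.1  159.4] z-yaw 61.44 tilt [ 0.001  0.001 -1.   ] F [ 0.1  0.2 -0.7] w 52.7 q [ 10.   9.  -1. 117.   0.  55.  70.]
shift cm [ 0.26 -5.01 37.96] turn -33.0
```

View pics/c15.png

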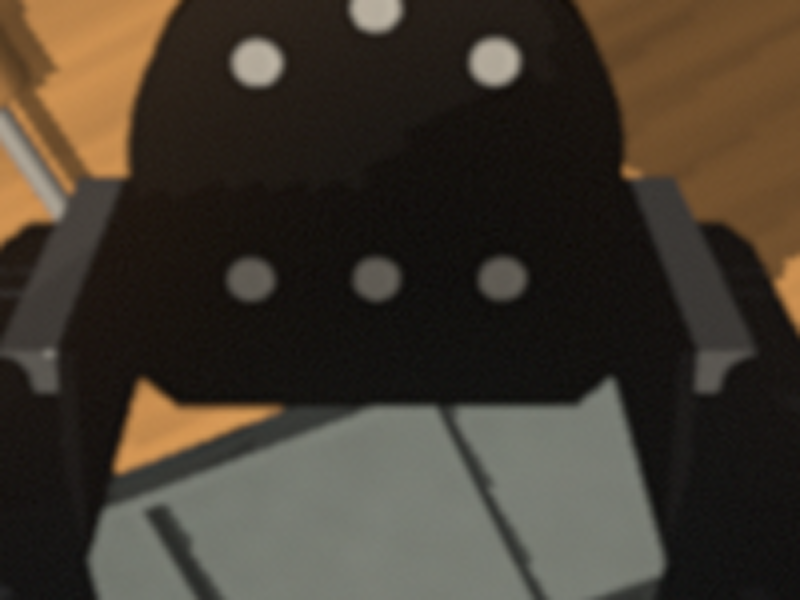

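```bash
python3 - <<'E' 2>/dev/null
from h import *
goto(583.5,231.3,180,94.2)
E
```

```text
t 9.95 tcp [ 456.2 -112.1  159.4] z-yaw 61.44 tilt [ 0.001  0.001 -1.   ] F [ 0.1  0.2 -0.7] w 52.7 q [ 10.   9.  -1. 117.   0.  55.  70.]
shift cm [-5.24 -2.01 36.25] turn -32.8
```

Request:
drive_tool --moves "4.5 -0.5 -2 4 -3;4.5 -1 -2.5 9 -8;4.5 -2 -2.5 15 -14;4.5 -3 -2.5 21 -20;4.5 -4 -2.3 26.5 -26;4.5 -4.8 -2 31 -32.8;4.5 -5.2 -2 34.5 -32.8;4.5 -5.2 -2 36.2 -32.8"

```text
time: 10.95
eef_pos: [583.0, 232.9, 178.3]
orientation: [[0.997, -0.002, -0.077], [0.077, 0.001, 0.997], [-0.002, -1.0, 0.001]]
force: [0.7, -0.4, -1.1]
gripper_width: 52.4
```

```bash
python3 - <<'E' 2>/dev/null
from h import *
grab_frame("wrist");grab_frame("wrist");w=shot("wrist",10);crop(w,(318,240),200,150,4,"pics/c16.png")
goto(583.5,231.3,123.2,94.2)
E
```

```text
pics/c16.png origin 218 165 k 4
t 11.1 tcp [583.4 229.9 178.9] z-yaw 94.23 tilt [-0.001 -0.    -1.   ] F [ 0.6 -0.  -0.2] w 52.8 q [-13.  24. -16.  94.   7.  63.  63.]
shift cm [0.03 5.57 0.14] turn 0.0
```

View pics/c16.png

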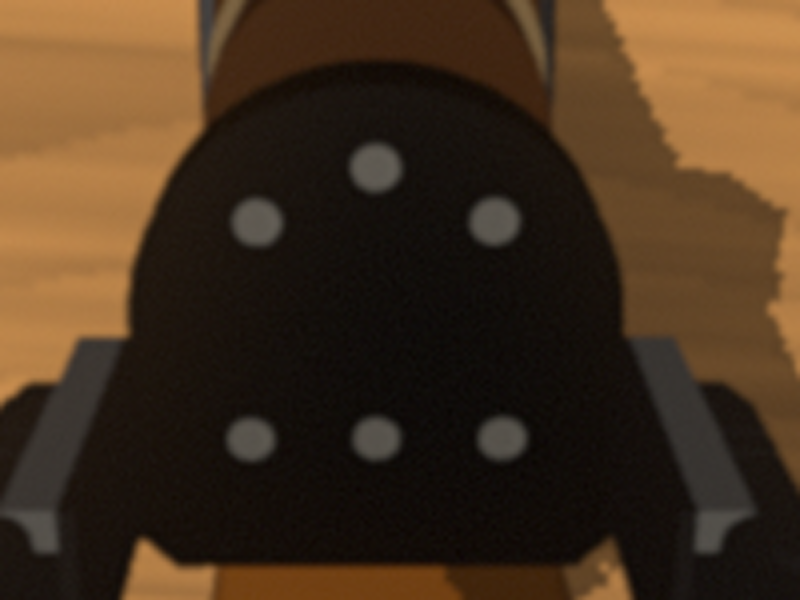

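Request:
drive_tool --moves "4.5 0 2 0.1 0;4.5 0 3.8 0.1 0;4.5 0 4.8 0.1 0;4.5 0 5.2 0.1 0;4.5 0 5.4 0.1 0;4.5 0 5.5 0.1 0;4.5 0 5.55 0.1 0;4.5 0 5.55 0.1 0"

```text
time: 12.1
eef_pos: [583.4, 231.0, 123.7]
orientation: [[0.997, -0.0, -0.074], [0.074, -0.0, 0.997], [-0.0, -1.0, -0.0]]
force: [-0.0, -0.8, 0.3]
gripper_width: 52.8
```

```bash
python3 - <<'E' 2>/dev/null
from h import *
goto(583.5,231.3,123.0,94.2)
w=shot("wrist",11);crop(w,(318,240),200,150,4,"pics/c17.png");w=shot("side",11);crop(w,(208,205),120,90,6,"pics/c18.png")
E
```

```text
t 12.1 tcp [583.4 231.  123.7] z-yaw 94.24 tilt [-0. -0. -1.] F [-0.  -0.8  0.3] w 52.8 q [-14.  27. -16.  97.   8.  57.  62.]
shift cm [0.01 0.07 0.03] turn 0.0
pics/c17.png origin 218 165 k 4
pics/c18.png origin 148 160 k 6
```

View pics/c17.png

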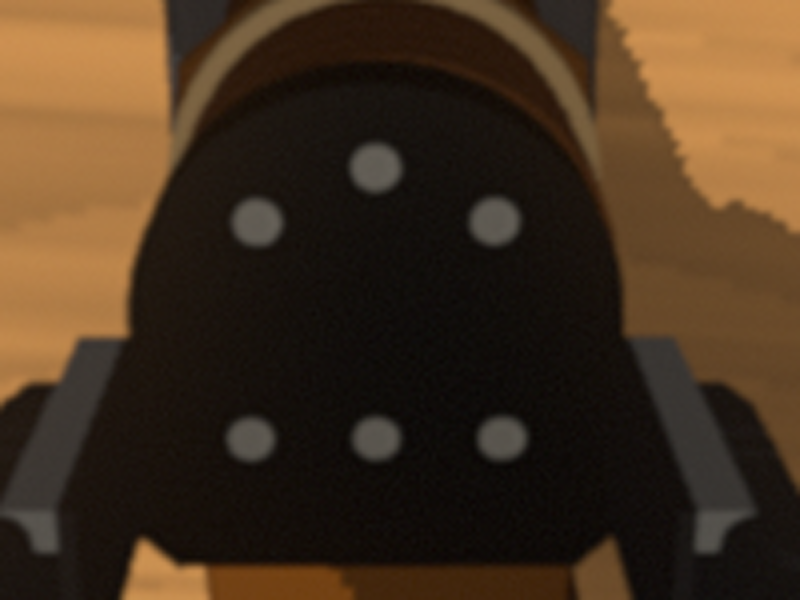

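View pics/c18.png

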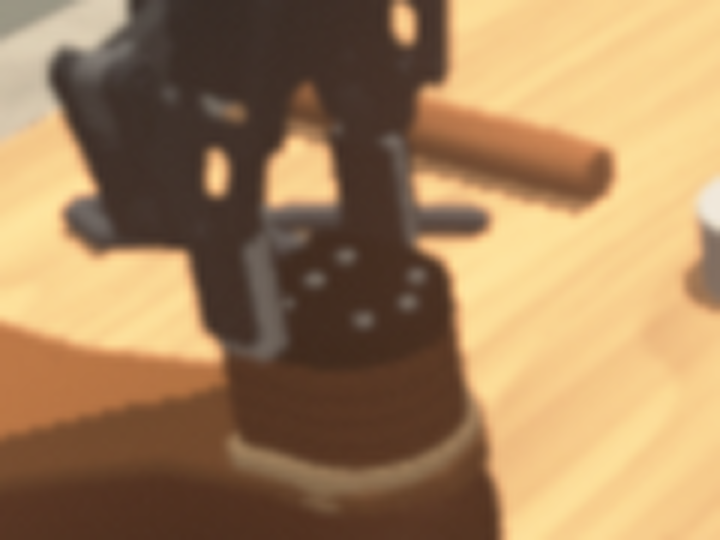

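Request:
drive_tool --moves "4.5 0 0.06 0 0;4.5 0 0.08 0 0;4.5 0 0.08 0 0;6 0 0.08 0 0;6.6 0 0.08 0 0;7 0 0 0 0;7 0 -3 0 0;7 0 -7 0 0"

```text
time: 13.2
eef_pos: [582.6, 230.5, 193.2]
orientation: [[0.997, -0.003, -0.074], [0.074, -0.001, 0.997], [-0.003, -1.0, -0.001]]
force: [0.1, 0.1, 0.5]
gripper_width: 70.2
```

```bash
python3 - <<'E' 2>/dev/null
from h import *
st();w=shot("wrist",12);w=shot("wrist",12);crop(w,(320,200),200,150,4,"pics/c19.png")
goto(530,290,190,10)
E
```

```text
t 13.2 tcp [582.6 230.5 193.2] z-yaw 94.24 tilt [-0.003 -0.001 -1.   ] F [0.1 0.1 0.5] w 70.2 q [-13.  23. -16.  93.   7.  65.  63.]
pics/c19.png origin 220 125 k 4
t 13.3 tcp [586.3 232.5 198.8] z-yaw 94.23 tilt [ 0.008  0.004 -1.   ] F [-0.2  0.3 -0.2] w 69.8 q [-13.  23. -16.  93.   7.  65.  63.]
shift cm [-5.2   0.86  6.14] turn 84.2
```

View pics/wrist12.png

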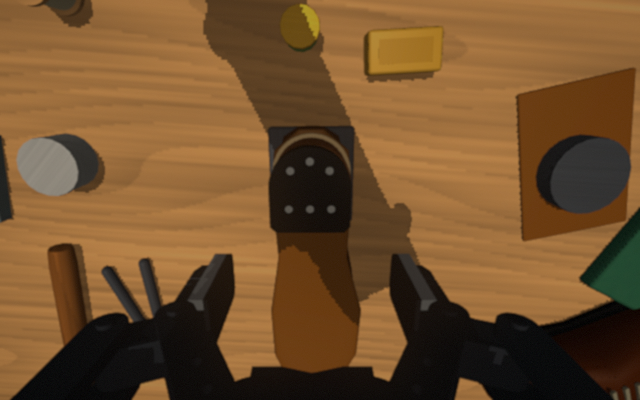

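View pics/c19.png

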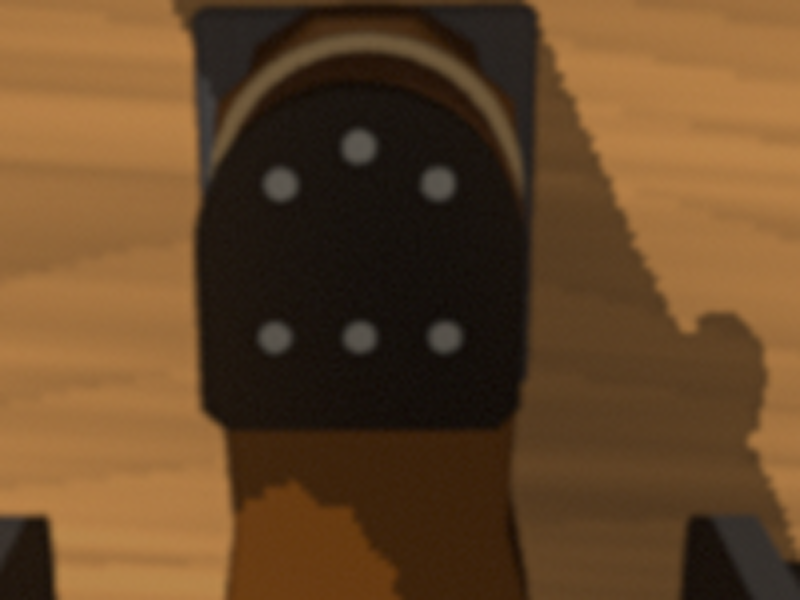

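```bash
python3 - <<'E' 2>/dev/null
from h import *
w=load("wrist12")
dpose(w,(220,125),4,(203,430),(520,430),(360,84),132,7,"top")
h=cv2.cvtColor(w["img"],cv2.COLOR_RGB2HSV);m=np.zeros(h.shape[:2],np.uint8)
m[15:95,355:455]=(((h[...,0]>18)&(h[...,0]<30)&(h[...,1]>185)&(h[...,2]>110))*255).astype(np.uint8)[15:95,355:455]
c=max(cv2.findContours(m,0,1)[0],key=cv2.contourArea);print(cv2.boundingRect(c),cv2.minAreaRect(ray(w,c[:,0,:],30).astype(np.float32)))
goto(530,290,190,10)
E
```

```text
top edge len 53.9 length along axis 59.0 apex off-axis -0.2 yaw 4.3 origin [595.5 231.8]
(368, 27, 75, 47) ((473.6191101074219, 303.5611267089844), (34.35874557495117, 62.61819076538086), 7.399044990539551)
t 13.3 tcp [586.3 232.5 198.8] z-yaw 94.23 tilt [ 0.008  0.004 -1.   ] F [-0.2  0.3 -0.2] w 69.8 q [-13.  23. -16.  93.   7.  65.  63.]
shift cm [-5.2   0.86  6.14] turn 84.2
```

```bash
python3 - <<'E' 2>/dev/null
from h import *
goto(474,302,150,7.4)
E
```

```text
t 13.3 tcp [586.3 232.5 198.8] z-yaw 94.23 tilt [ 0.008  0.004 -1.   ] F [-0.2  0.3 -0.2] w 69.8 q [-13.  23. -16.  93.   7.  65.  63.]
shift cm [-10.73   4.82   7.74] turn 86.8
```

Request:
drive_tool --moves "7 -2 0 2 10.7;7 -5 0 4 21.4;7 -8 0.5 6 32;7 -10.7 1.5 7.7 42.8;7 -10.7 2.5 7.7 53.5;7 -10.7 3.5 7.7 64;7 -10.7 4.8 7.7 75;7 -10.7 4.8 7.7 85.6"

```text
time: 14.3
eef_pos: [473.3, 300.9, 148.5]
orientation: [[0.146, 0.006, 0.989], [-0.989, 0.002, 0.146], [-0.001, -1.0, 0.006]]
force: [0.1, -0.0, -0.3]
gripper_width: 70.2
```

```bash
python3 - <<'E' 2>/dev/null
from h import *
grab_frame("wrist");w=shot("wrist",13);st()
E
```

```text
t 14.4 tcp [473.9 301.4 149.4] z-yaw 8.77 tilt [ 0.007  0.003 -1.   ] F [0.3 0.2 0.4] w 70.2 q [-33.  18.  -5. 106.   2.  56. -30.]
```

View pics/wrist13.png

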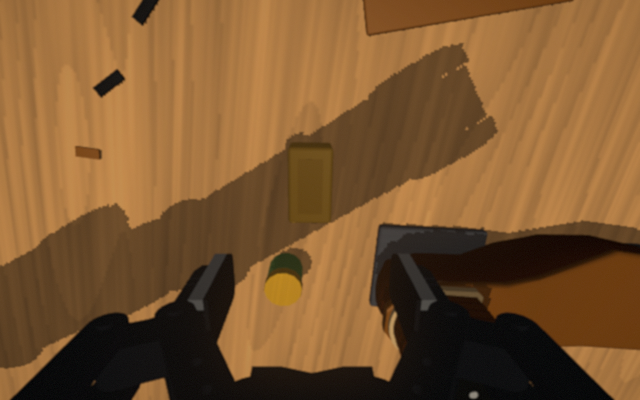

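```bash
python3 - <<'E' 2>/dev/null
from h import *
w=load("wrist13")
P=ray(w,[(291,150),(331,150),(330,221),(290,221)],30);print(P.round(1),P.mean(0),np.linalg.norm(P[0]-P[1]),np.linalg.norm(P[1]-P[2]))
d=P[3]-P[0]+P[2]-P[1];print(np.degrees(np.arctan2(d[1],d[0])))
goto(473.8,302.8,13,7.4)
E
```

```text
[[455.  331.2]
 [485.9 335.6]
 [494.6 276.8]
 [461.6 272.1]] [474.27822969 303.94238851] 31.189033039343457 59.45328533385248
-82.55616803258336
t 14.4 tcp [473.9 301.4 149.4] z-yaw 8.77 tilt [ 0.007  0.003 -1.   ] F [0.3 0.2 0.4] w 70.2 q [-33.  18.  -5. 106.   2.  56. -30.]
shift cm [-0.12 13.64 -0.09] turn 1.4
```

Request:
drive_tool --moves "6.5 -0.2 3 0 1.4;6.2 -0.2 7 0 1.4;6.2 -0.2 10 0 1.4;6.2 -0.2 12.2 0 1.4;6.2 -0.2 13.4 0 1.4;6.2 -0.2 13.6 0 1.4;3 -0.2 13.6 0 1.4;3 -0.2 13.6 0 1.4"

```text
time: 15.4
eef_pos: [475.5, 304.4, 14.7]
orientation: [[0.129, 0.009, 0.992], [-0.992, 0.004, 0.128], [-0.003, -1.0, 0.01]]
force: [0.3, -0.1, -0.7]
gripper_width: 35.2
```

```bash
python3 - <<'E' 2>/dev/null
from h import *
w=shot("wrist",14);goto(620,-285,160,-4.5)
s=load("scene6")
for n in("scene0","scene1","scene6"):
    f=load(n);h=cv2.cvtColor(f["img"],cv2.COLOR_RGB2HSV);x0,y0,x1,y1=(222,248,350,352)
    m=np.zeros(h.shape[:2],np.uint8);m[y0:y1,x0:x1]=(h[y0:y1,x0:x1,1]<70)*255
    c=max(cv2.findContours(m,0,1)[0],key=cv2.contourArea)
    print(n,cv2.minAreaRect(ray(f,c[:,0,:],14).astype(np.float32)))
E
```

```text
t 15.45 tcp [475.5 304.4  14.6] z-yaw 7.38 tilt [ 0.009  0.004 -1.   ] F [-0.5  0.4  2.8] w 35.0 q [-34.  29.  -4. 111.   3.  40. -33.]
shift cm [ 60.27 -14.65   6.9 ] turn 11.9
scene0 ((614.4401245117188, -205.0907745361328), (245.81028747558594, 92.54888916015625), 85.52831268310547)
scene1 ((614.4465942382812, -205.00762939453125), (245.64349365234375, 92.54888916015625), 85.52831268310547)
scene6 ((614.4579467773438, -204.86459350585938), (246.2639923095703, 92.54889678955078), 85.52823638916016)
```

View pics/wrist14.png

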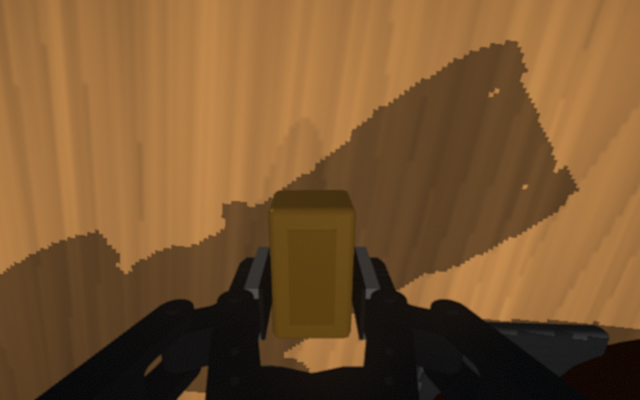

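Request:
drive_tool --moves "3 0 -3 0 0;3 0 -8 0 0;3 1 -14 0 0;3 5 -16 0 0;3 10 -16.5 0.5 0;3 16 -16.5 1 3;3 22 -16.5 2 6;3 28 -16.5 3 8"

```text
time: 16.45
eef_pos: [540.0, 28.2, 179.7]
orientation: [[-0.011, 0.011, 1.0], [-1.0, 0.005, -0.011], [-0.005, -1.0, 0.011]]
force: [0.7, -0.1, -0.4]
gripper_width: 34.9
```

```bash
python3 - <<'E' 2>/dev/null
from h import *
goto(608,-286,170,-4.5)
E
```

```text
t 16.45 tcp [540.   28.2 179.7] z-yaw -0.65 tilt [ 0.011  0.005 -1.   ] F [ 0.7 -0.1 -0.4] w 34.9 q [-12.  14.   5. 107.  -2.  58.  -7.]
shift cm [31.34  0.9   7.15] turn 3.8
```

Request:
drive_tool --moves "3 5 0 1 3.8;3 11 0 2.5 3.8;3 17 0 4 3.8;3 22.5 0 5.5 3.8;3 27 0.3 6.5 3.8;3 30 0.6 7.1 3.8;3 31.3 0.9 7.1 3.8;3 31.3 0.9 7.1 3.8"

```text
time: 17.45
eef_pos: [606.8, -285.7, 169.7]
orientation: [[-0.079, 0.01, 0.997], [-0.997, 0.005, -0.079], [-0.006, -1.0, 0.009]]
force: [0.1, 0.6, -0.7]
gripper_width: 34.9
```

```bash
python3 - <<'E' 2>/dev/null
from h import *
w=shot("wrist",15);shot("scene",15);st()
E
```

```text
t 17.55 tcp [ 607.8 -283.5  170. ] z-yaw -4.34 tilt [ 0.011  0.006 -1.   ] F [ 0.1  0.5 -1.2] w 34.9 q [13. 28. 13. 89. -7. 63. 23.]
```

View pics/wrist15.png

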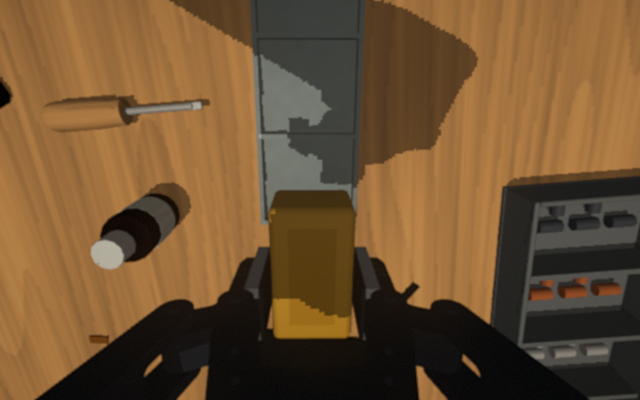

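View pics/scene15.png

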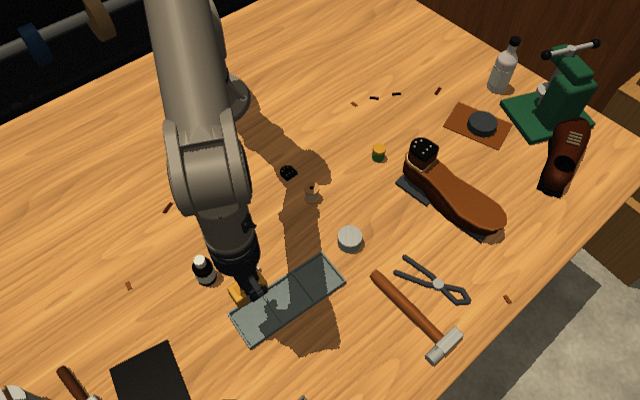

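```bash
python3 - <<'E' 2>/dev/null
from h import *
w=load("wrist15")
P=ray(w,[(259,133),(357,132),(257.5,39),(362,38),(266,222)],14);print(P.round(1),(P[0]+P[1])/2,(P[2]+P[3])/2)
m=(P[0]+P[1])/2;n=(P[2]+P[3])/2;print("len",np.linalg.norm(m-n),"ctr",(m+n)/2,"wax ctr",m+(m-n)/2)
a=n-m;print("y axis",np.degrees(np.arctan2(a[1],a[0])))
print(ray(w,[(272,205),(352,205),(352,337),(272,337)],185).mean(0))
goto(608,-285,18,-4.5)
E
```

```text
[[ 566.8 -240.5]
 [ 652.4 -246.3]
 [ 574.9 -165.8]
 [ 659.2 -171.4]
 [ 563.1 -323.9]] [ 609.60192989 -243.39554672] [ 617.03673505 -168.60554447]
len 75.15863732167303 ctr [ 613.31933247 -206.00054559] wax ctr [ 605.88452731 -280.79054784]
y axis 84.322930939747
[ 608.14302565 -284.34136845]
t 17.55 tcp [ 607.8 -283.5  170. ] z-yaw -4.34 tilt [ 0.011  0.006 -1.   ] F [ 0.1  0.5 -1.2] w 34.9 q [13. 28. 13. 89. -7. 63. 23.]
shift cm [ 0.26 15.2  -0.12] turn 0.2
```

Request:
drive_tool --moves "3 0.2 3 -0.1 0;3 0.2 7 -0.1 0;3 0.2 11 -0.1 0;3 0.2 13.7 -0.1 0;3 0.2 14.7 -0.1 0;3 0.2 15.1 -0.1 0;3 0.2 15.1 -0.1 0;3 0.2 15.1 -0.1 0"

```text
time: 18.55
eef_pos: [609.1, -284.8, 20.4]
orientation: [[-0.076, 0.013, 0.997], [-0.997, 0.005, -0.076], [-0.006, -1.0, 0.012]]
force: [0.0, -0.2, -1.1]
gripper_width: 35.0
```

```bash
python3 - <<'E' 2>/dev/null
from h import *
st()
E
```

```text
t 18.55 tcp [ 609.1 -284.8   20.4] z-yaw -4.34 tilt [ 0.013  0.005 -1.   ] F [ 0.  -0.2 -1.1] w 35.0 q [ 14.  37.  11.  95. -10.  48.  25.]
```

Request:
drive_tool --moves "3 0 0.1 0 0;3 0 0.2 0 0;3 0 0.2 0 0;4.5 0 0.2 0 0;5 0 0.2 0 0;5.2 0 0 0 0;5.2 0 -3 0 0;5.2 0 -8 0 0"

```text
time: 19.55
eef_pos: [606.5, -284.4, 99.2]
orientation: [[-0.075, 0.008, 0.997], [-0.997, 0.007, -0.075], [-0.008, -1.0, 0.008]]
force: [-0.3, 0.3, 0.6]
gripper_width: 52.1
```

```bash
python3 - <<'E' 2>/dev/null
from h import *
grab_frame("wrist");w=shot("wrist",16);st();goto(500,-320,160,-4.5)
E
```

```text
t 19.65 tcp [ 612.  -287.5  106.9] z-yaw -4.36 tilt [ 0.024  0.001 -1.   ] F [ 0.5 -0.6  0.4] w 52.2 q [13. 31. 12. 93. -8. 56. 24.]
t 19.65 tcp [ 612.  -287.5  106.9] z-yaw -4.36 tilt [ 0.024  0.001 -1.   ] F [ 0.5 -0.6  0.4] w 52.2 q [13. 31. 12. 93. -8. 56. 24.]
shift cm [  4.07  -5.58 -10.79] turn 0.1
```

View pics/wrist16.png

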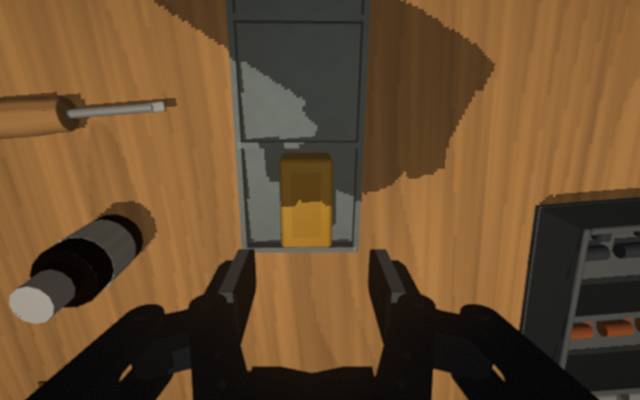

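```bash
cat >> h.py <<'E'
def tray(P,c=(614.2,-205.2),yaw=-4.8):
    a=np.radians(yaw);R=np.array([[np.cos(a),-np.sin(a)],[np.sin(a),np.cos(a)]]);return (np.asarray(P)-c)@R
E
python3 - <<'E' 2>/dev/null
from h import *
w=load("wrist16")
P=ray(w,[(282,158),(331,158),(331,246),(282,246)],34);print(P.round(1),P.mean(0),tray(P.mean(0)))
print("bottle",ray(w,(33,305),90), "base",ray(w,[(110,225),(140,250)],0))
Q=ray(w,[(239,143),(361,141),(248,249),(358,250)],14);print(Q,tray(Q))
goto(530,-300,180,-4.5)
E
```

```text
[[ 597.7 -250.9]
 [ 629.5 -253.4]
 [ 625.9 -316.5]
 [ 591.3 -313.5]] [ 611.11672325 -283.56122928] [  3.4846354  -78.34440737]
bottle [[ 458.28523353 -310.70156569]] base [[ 454.12849279 -299.93222733]
 [ 472.58286742 -323.41138691]]
[[ 567.21339355 -241.70198816]
 [ 652.60721745 -246.94497687]
 [ 562.78243246 -323.31144315]
 [ 647.69650882 -331.44232194]] [[ -43.76741016  -40.30570845]
 [  41.76564756  -38.38473823]
 [ -41.35392805 -121.99972086]
 [  43.94271709 -122.99665673]]
t 19.65 tcp [ 612.  -287.5  106.9] z-yaw -4.36 tilt [ 0.024  0.001 -1.   ] F [ 0.5 -0.6  0.4] w 52.2 q [13. 31. 12. 93. -8. 56. 24.]
shift cm [ 1.85 -7.51 -7.9 ] turn 0.1
```

Request:
drive_tool --moves "6.5 0 -4 0 0;6.5 0 -7.5 -2 0;6.5 0.5 -8 -6 0;6.5 1 -8 -10.5 0;6.5 1.5 -8 -14 0;6.5 1.8 -8 -15.5 0;6.5 1.8 -8 -15.5 0;6.5 1.8 -8 -15.5 0"

```text
time: 20.65
eef_pos: [456.0, -293.4, 183.3]
orientation: [[-0.074, 0.025, 0.997], [-0.997, 0.001, -0.075], [-0.002, -1.0, 0.025]]
force: [-0.5, -0.2, -0.4]
gripper_width: 64.9
```

```bash
python3 - <<'E' 2>/dev/null
from h import *
grab_frame("wrist");w=shot("wrist",17);st()
E
```

```text
t 20.75 tcp [ 455.8 -293.4  183.1] z-yaw -4.26 tilt [ 0.024  0.001 -1.   ] F [ 0.1 -0.  -0. ] w 65.2 q [ 16.  14.  15. 107.  -5.  58.  29.]
```

View pics/wrist17.png

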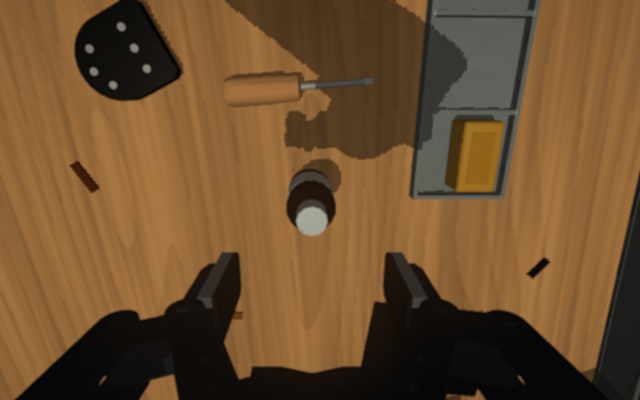

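```bash
python3 - <<'E' 2>/dev/null
from h import *
w=load("wrist17");c=ray(w,(312,221),90)[0];print(c, ray(w,(311,204),64))
goto(c[0],c[1],28,-4.4)
E
```

```text
[ 458.57791497 -310.08745692] [[ 458.76298218 -305.42749361]]
t 20.75 tcp [ 455.8 -293.4  183.1] z-yaw -4.26 tilt [ 0.024  0.001 -1.   ] F [ 0.1 -0.  -0. ] w 65.2 q [ 16.  14.  15. 107.  -5.  58.  29.]
shift cm [ 1.69 15.51  0.03] turn 0.1
```

Request:
drive_tool --moves "6.5 1 1 0 0;6.5 1.6 4 0 0;6.5 1.6 8 0 0;6.5 1.6 12 0 0;6.5 1.6 14.5 0 0;6.5 1.6 15.5 0 0;3.5 1.6 15.5 0 0;3.5 1.6 15.5 0 0"

```text
time: 21.75
eef_pos: [459.0, -309.9, 29.0]
orientation: [[-0.074, 0.026, 0.997], [-0.997, -0.0, -0.074], [-0.002, -1.0, 0.026]]
force: [-0.4, -0.2, -1.8]
gripper_width: 41.0
```

```bash
python3 - <<'E' 2>/dev/null
from h import *
w=shot("wrist",18);st();goto(620.7,-124.5,200,-4.4)
E
```

```text
t 21.8 tcp [ 459.1 -309.8   29.1] z-yaw -4.27 tilt [ 0.026 -0.    -1.   ] F [-0.4 -0.4 -1.9] w 41.3 q [ 20.  27.  13. 113. -10.  40.  35.]
t 21.8 tcp [ 459.1 -309.8   29.1] z-yaw -4.27 tilt [ 0.026 -0.    -1.   ] F [-0.4 -0.4 -1.9] w 41.3 q [ 20.  27.  13. 113. -10.  40.  35.]
shift cm [-19.71 -16.67  15.18] turn 0.1
```

View pics/wrist18.png

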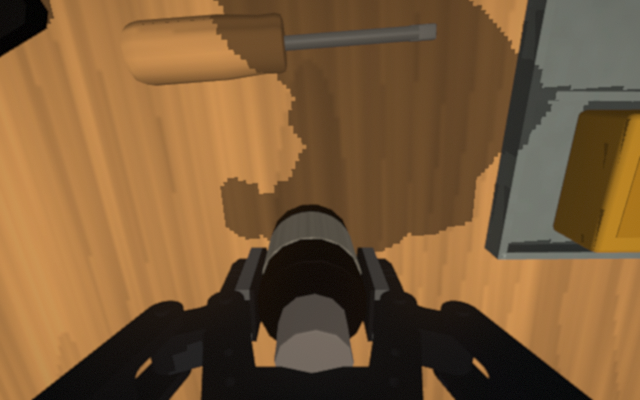

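Request:
drive_tool --moves "3.5 0 -3 0 0;3.5 0 -7 0 0;3.5 -3 -10 2 0;3.5 -7.5 -11 5 0;3.5 -12 -11 9 0;3.5 -16.5 -11 12.5 0;3.5 -19.2 -11 14.6 0;3.5 -19.7 -11 15 0"

```text
time: 22.8
eef_pos: [622.3, -120.8, 143.8]
orientation: [[-0.069, 0.028, 0.997], [-0.998, 0.001, -0.069], [-0.003, -1.0, 0.028]]
force: [-0.4, -0.3, -2.1]
gripper_width: 40.7
```

```bash
python3 - <<'E' 2>/dev/null
from h import *
grab_frame("wrist");w=shot("wrist",19);goto(620.7,-124.5,33,-4.4)
E
```

```text
t 22.9 tcp [ 620.4 -124.3  143.5] z-yaw -4.21 tilt [ 0.026 -0.001 -1.   ] F [-0.7 -0.8 -1.5] w 41.3 q [-0. 25. 11. 97. -6. 57.  8.]
shift cm [ 0.04 11.05 -0.26] turn 0.2
```

View pics/wrist19.png

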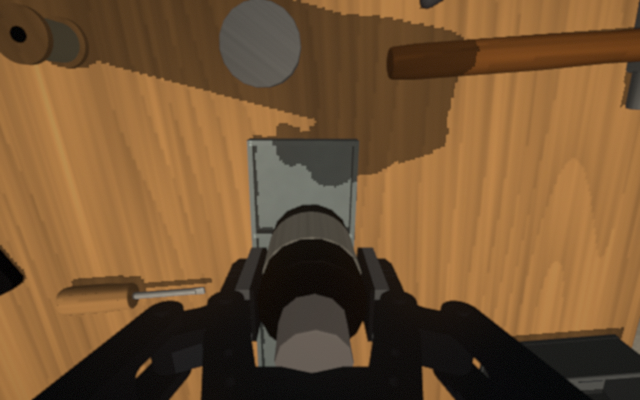

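```bash
python3 - <<'E' 2>/dev/null
from h import *
w=load("wrist19");Q=ray(w,[(249,140),(357,140),(354,237),(253,237)],14);print(Q.round(1),tray(Q).round(1))
print("tin",ray(w,(260,43),34))
E
```

```text
[[ 579.   -80.1]
 [ 665.6  -86.5]
 [ 660.5 -171.6]
 [ 571.9 -164.4]] [[-45.5 121.7]
 [ 41.2 122.6]
 [ 43.3  37.3]
 [-45.5  37.1]]
tin [[598.05269475 -12.48555609]]
```

Request:
drive_tool --moves "3.5 0 3 -0.1 0;3.5 0 6.5 -0.2 0;3.5 0 9 -0.2 0;3.5 0 10.3 -0.3 0;3.5 0 10.8 -0.3 0;3.5 0 11 -0.3 0;3.5 0 11.1 -0.3 0;3.5 0 11.1 -0.3 0"

```text
time: 23.9
eef_pos: [620.7, -124.2, 33.1]
orientation: [[-0.073, 0.027, 0.997], [-0.997, -0.001, -0.073], [-0.001, -1.0, 0.027]]
force: [0.9, 0.3, -1.4]
gripper_width: 41.4
```

```bash
python3 - <<'E' 2>/dev/null
from h import *
st();crop(shot("scene",20),(320,270),120,90,6,"pics/c20.png")
E
```

```text
t 23.9 tcp [ 620.7 -124.2   33.1] z-yaw -4.2 tilt [ 0.027 -0.001 -1.   ] F [ 0.9  0.3 -1.4] w 41.4 q [  1.  32.   9. 102.  -7.  45.   9.]
pics/c20.png origin 260 225 k 6
```

View pics/c20.png

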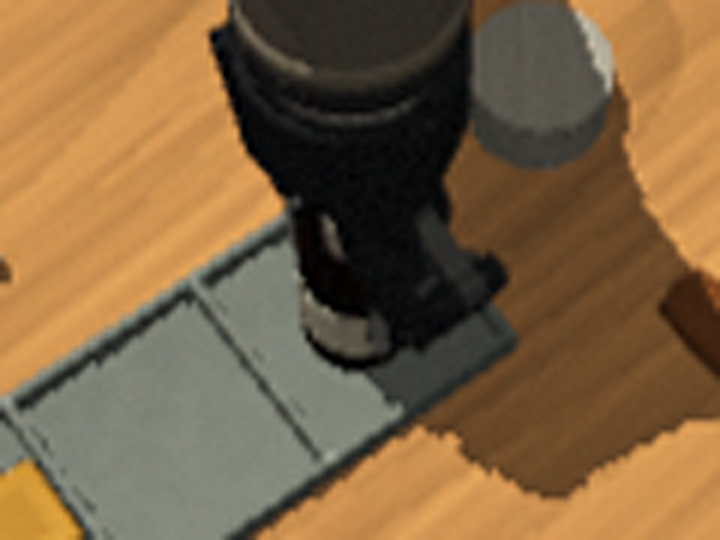

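Request:
drive_tool --moves "3.5 0 0.05 0 0;3.5 0 0.07 0 0;4.6 0 0.07 0 0;5.4 0 0.07 0 0;6 0 0 0 0;6.4 0 -2.5 0 0;6.4 0 -6.5 0 0;6.4 0 -11 0 0"

```text
time: 24.95
eef_pos: [617.2, -123.9, 143.7]
orientation: [[-0.073, 0.026, 0.997], [-0.997, -0.001, -0.073], [-0.001, -1.0, 0.026]]
force: [0.4, -1.2, -0.8]
gripper_width: 64.0
```

```bash
python3 - <<'E' 2>/dev/null
from h import *
grab_frame("wrist");grab_frame("wrist");w=shot("wrist",21);goto(598,-13,150,-4.4)
E
```

```text
t 25.1 tcp [ 619.8 -124.6  146.2] z-yaw -4.21 tilt [ 0.033 -0.002 -0.999] F [-0.2  0.1 -0.4] w 64.1 q [-1. 24. 11. 98. -6. 56.  8.]
shift cm [-10.97  -0.47  -2.98] turn 0.2
```

View pics/wrist21.png

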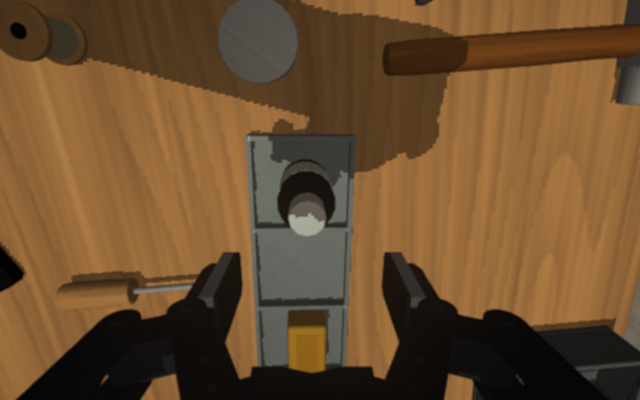

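```bash
python3 - <<'E' 2>/dev/null
from h import *
w=load("wrist21");c=ray(w,(258,39),34)[0];print(c,"bottle",tray(ray(w,(307,220),94)));goto(598,-13,120,-4.4)
E
```

```text
[598.03644621 -12.28864734] bottle [[ 1.09222881 79.69967064]]
t 25.1 tcp [ 619.8 -124.6  146.2] z-yaw -4.21 tilt [ 0.033 -0.002 -0.999] F [-0.2  0.1 -0.4] w 64.1 q [-1. 24. 11. 98. -6. 56.  8.]
shift cm [-10.97   2.53  -3.08] turn 0.2
```

Request:
drive_tool --moves "8 -2.5 0 -0.6 0;8 -5.5 0 -1.5 0;8 -8.5 0 -2.4 0;8 -10.5 0 -3 0;8 -11 0 -3 0;8 -11 0 -3 0;8 -11 0 -3 0;8 -11 0 -3 0"

```text
time: 26.1
eef_pos: [598.1, -13.9, 145.2]
orientation: [[-0.075, 0.033, 0.997], [-0.997, -0.002, -0.075], [-0.0, -0.999, 0.034]]
force: [0.5, 0.0, -0.3]
gripper_width: 80.3
```

```bash
python3 - <<'E' 2>/dev/null
from h import *
w=shot("wrist",22);crop(w,(300,190),160,120,5,"pics/c22.png");goto(598,-13,16,-4.4)
E
```

```text
pics/c22.png origin 220 130 k 5
t 26.15 tcp [598.1 -13.7 145.3] z-yaw -4.29 tilt [ 0.034 -0.002 -0.999] F [-0.1 -0.3 -0.5] w 80.2 q [-10.  21.   9. 103.  -4.  55.  -4.]
shift cm [-0.06 12.92 -0.45] turn 0.1
```

View pics/c22.png

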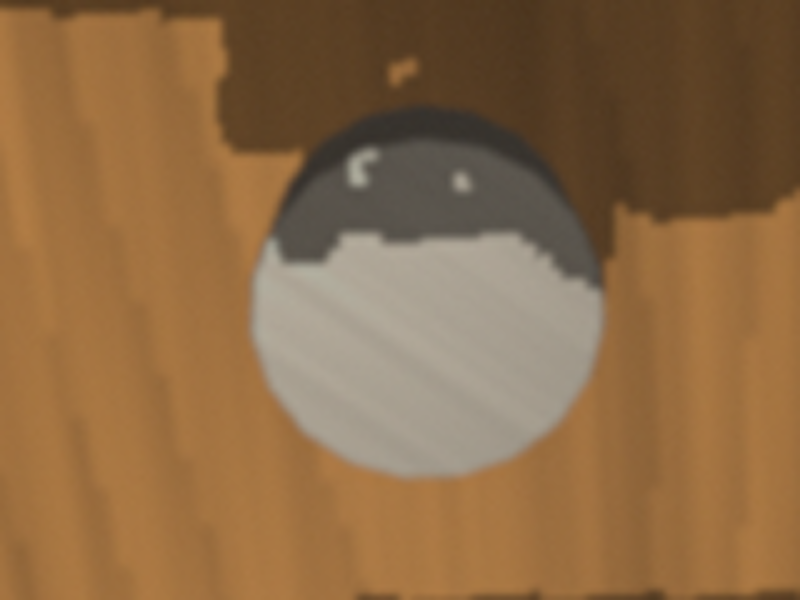

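```bash
python3 - <<'E' 2>/dev/null
from h import *
w=load("wrist22");c=ray(w,(305.5,191.2),34)[0];print(c);goto(c[0],c[1],16,-4.4)
E
```

```text
[598.33997619 -12.66039787]
t 26.15 tcp [598.1 -13.7 145.3] z-yaw -4.29 tilt [ 0.034 -0.002 -0.999] F [-0.1 -0.3 -0.5] w 80.2 q [-10.  21.   9. 103.  -4.  55.  -4.]
shift cm [-0.1  12.92 -0.41] turn 0.1
```

Request:
drive_tool --moves "8 -0.1 3 -0.1 0;8 -0.1 7 -0.2 0;8 -0.1 10 -0.3 0;8 -0.1 12 -0.4 0;8 -0.1 12.8 -0.4 0;8 -0.1 12.9 -0.4 0;5 -0.1 12.9 -0.4 0;5 -0.1 12.9 -0.4 0"

```text
time: 27.15
eef_pos: [599.2, -12.7, 17.6]
orientation: [[-0.075, 0.035, 0.997], [-0.997, -0.002, -0.075], [-0.001, -0.999, 0.035]]
force: [-1.8, -0.1, 4.0]
gripper_width: 54.3
```

Request:
drive_tool --moves "5 0 0 0 0;5 0 -1 0 0;5 0 -3.5 0 0;5 0 -7 0 0;5 0 -10 0 0;5 0 -12.5 0 0;5 0 -13 0 0;5 0 -13 0 0"

```text
time: 28.15
eef_pos: [594.3, -12.4, 147.3]
orientation: [[-0.075, 0.035, 0.997], [-0.997, -0.002, -0.075], [-0.001, -0.999, 0.035]]
force: [-0.7, -0.8, -2.4]
gripper_width: 54.0
```

```bash
python3 - <<'E' 2>/dev/null
from h import *
w=shot("wrist",23);goto(614.2,-205.2,150,-4.4)
E
```

```text
t 28.2 tcp [593.9 -12.4 146.6] z-yaw -4.29 tilt [ 0.033 -0.002 -0.999] F [ 0.1 -1.1 -2. ] w 54.1 q [-10.  21.   9. 103.  -4.  55.  -4.]
shift cm [19.07 -0.23  3.48] turn 0.1
```

View pics/wrist23.png

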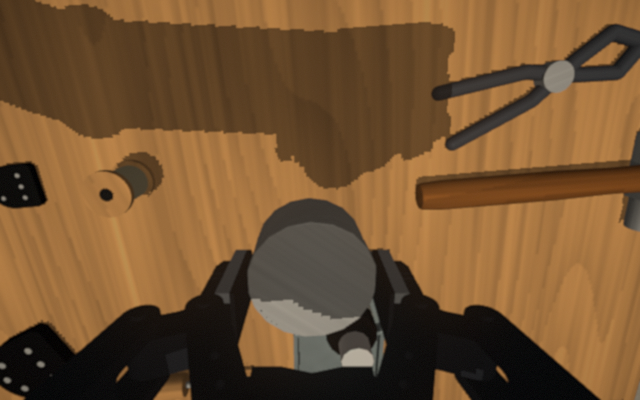

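Request:
drive_tool --moves "5 2 -1 0.4 0;5 6 -1.3 1 0;5 10.5 -1.3 2 0;5 14.5 -1.3 2.8 0;5 17.5 -1.3 3.4 0;5 19 -1.2 3.5 0;5 19.1 -1.2 3.5 0;5 19.1 -1.2 3.5 0"

```text
time: 29.2
eef_pos: [614.1, -203.7, 159.4]
orientation: [[-0.073, 0.033, 0.997], [-0.997, -0.0, -0.073], [-0.002, -0.999, 0.033]]
force: [-0.2, 0.4, -1.6]
gripper_width: 53.9
```

```bash
python3 - <<'E' 2>/dev/null
from h import *
grab_frame("wrist");w=shot("wrist",24);goto(614.0,-205,22,-4.4)
Q=ray(w,[(314,266)],146-17+34);print("tin approx",Q)
E
```

```text
t 29.3 tcp [ 614.3 -203.3  159.6] z-yaw -4.14 tilt [ 0.033 -0.001 -0.999] F [ 0.5 -0.  -3. ] w 54.2 q [ 6. 25. 12. 95. -7. 59. 16.]
shift cm [ 0.19 13.75 -0.47] turn 0.3
tin approx [[ 616.41381264 -204.1466861 ]]
```

View pics/wrist24.png

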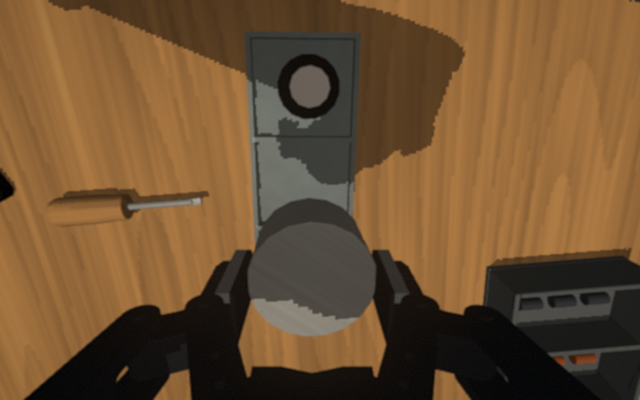

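Request:
drive_tool --moves "5 0.1 3 -0.1 0;5 0.2 7 -0.2 0;5 0.2 10.5 -0.3 0;5 0.2 12.5 -0.4 0;5 0.2 13.3 -0.5 0;5 0.2 13.7 -0.5 0;5 0.2 13.75 -0.5 0;5 0.2 13.75 -0.5 0"

```text
time: 30.3
eef_pos: [614.5, -205.4, 23.0]
orientation: [[-0.072, 0.035, 0.997], [-0.997, -0.001, -0.072], [-0.001, -0.999, 0.035]]
force: [-0.4, -0.0, -2.3]
gripper_width: 54.3
```

```bash
python3 - <<'E' 2>/dev/null
from h import *
st();w=shot("side",25);crop(w,(312,160),140,100,5,"pics/c25.png")
E
```

```text
t 30.3 tcp [ 614.5 -205.4   23. ] z-yaw -4.15 tilt [ 0.035 -0.001 -0.999] F [-0.4 -0.  -2.3] w 54.3 q [  7.  34.  10. 100.  -9.  44.  18.]
pics/c25.png origin 242 110 k 5
```

View pics/c25.png

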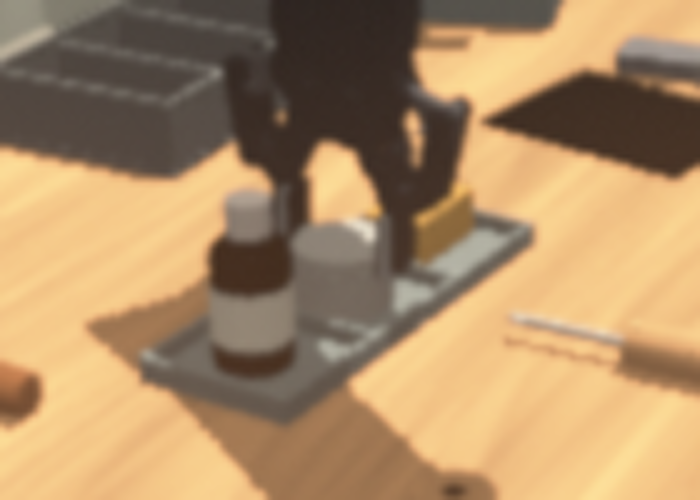

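Request:
drive_tool --moves "5 0 0.1 0 0;5 0 0.15 0 0;5 0 0.15 0 0;6 0 0.15 0 0;6.6 0 0.1 0 0;7 0 0 0 0;7 0 -2 0 0;7 0 -5 0 0"

```text
time: 31.35
eef_pos: [612.2, -205.2, 73.8]
orientation: [[-0.072, 0.034, 0.997], [-0.997, -0.001, -0.072], [-0.002, -0.999, 0.034]]
force: [0.6, -0.9, -0.2]
gripper_width: 69.8
```

Request:
drive_tool --moves "7 0 -3 0 0;7 0 -7 0 0;7 0 -10 0 0;7 0 -13 -3 0;7 0 -13 -7 0;7 0 -13 -10 0;7 0 -13 -12 0;7 0 -13 -12 0"

```text
time: 32.35
eef_pos: [487.4, -196.8, 201.1]
orientation: [[-0.074, 0.035, 0.997], [-0.997, -0.001, -0.074], [-0.002, -0.999, 0.035]]
force: [1.0, 0.4, -0.3]
gripper_width: 69.9
```

```bash
python3 - <<'E' 2>/dev/null
from h import *
st();shot("wrist",26);shot("scene",26);shot("side",26)
crop(load("scene26"),(350,220),270,200,2.9,"pics/c26.png");crop(load("side26"),(270,190),230,150,3.4,"pics/c27.png")
E
```

```text
t 32.35 tcp [ 487.4 -196.8  201.1] z-yaw -4.23 tilt [ 0.035 -0.001 -0.999] F [ 1.   0.4 -0.3] w 69.9 q [  5.  11.  14. 109.  -4.  59.  17.]
pics/c26.png origin 215 120 k 2.9
pics/c27.png origin 155 115 k 3.4
```

View pics/c26.png

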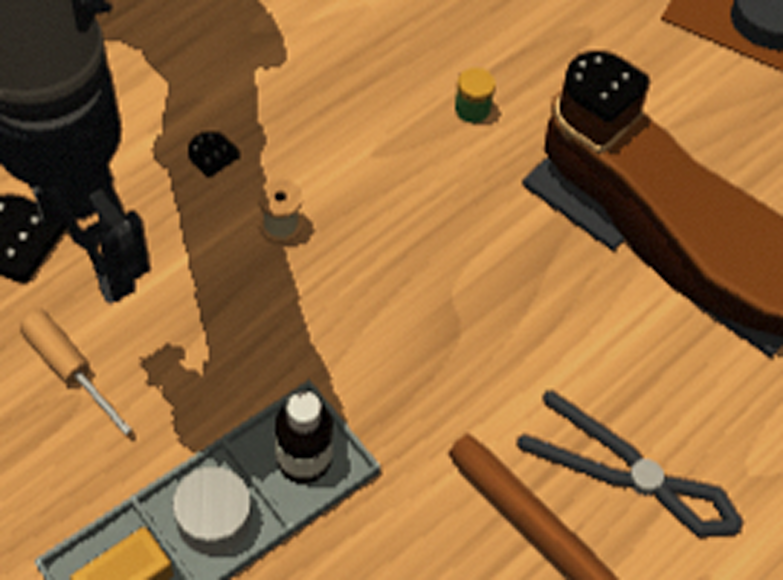

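View pics/c27.png

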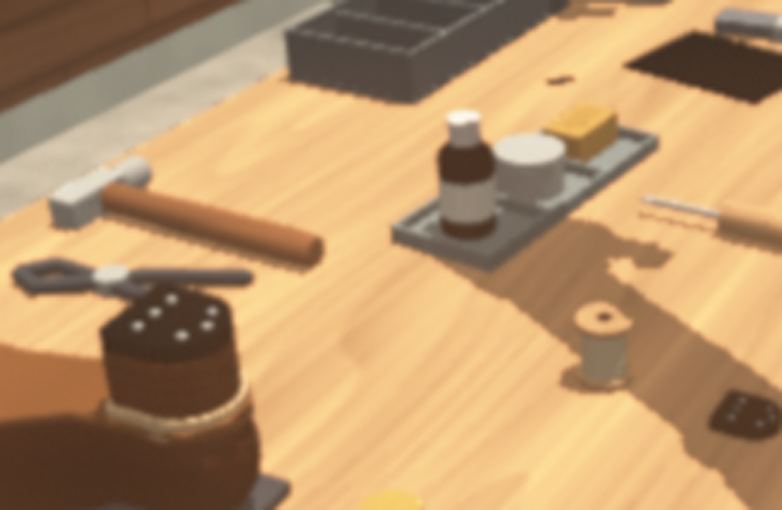

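View pics/wrist26.png

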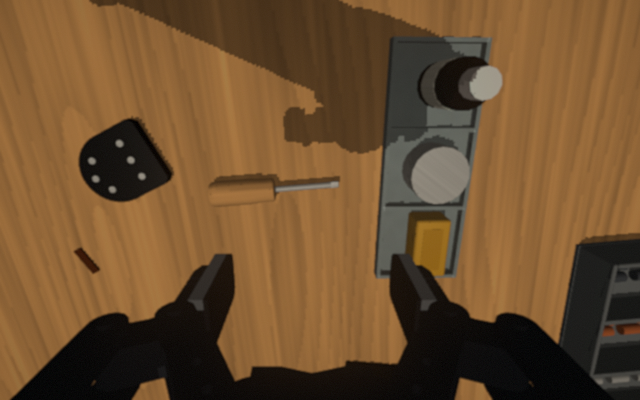

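```bash
python3 - <<'E' 2>/dev/null
from h import *
w=load("wrist26")
print("tin",tray(ray(w,(440,175),38)),"bottle",tray(ray(w,(485,83),94)),"wax",tray(ray(w,(431,247),34)))
s0,s=load("scene1"),load("scene26")
d=load("side26")
print("spool",ray(load("side0"),(333,211),44),ray(d,(155+603/3.4,115+320/3.4),44))
print("spool scene",ray(s0,(312,187),44),ray(s,(215+281/2.9,120+197/2.9),44),"jar scene",ray(s0,(379,148),40),ray(s,(215+476/2.9,120+84/2.9),40))
st()
crop(s,(424,150),80,60,9,"pics/c28.png")
E
```

```text
tin [[ 1.33447006 -0.20826563]] bottle [[ 0.99026943 81.21131509]] wax [[  3.44901049 -77.05170896]]
spool [[437.69698186  12.82604377]] [[442.18571385   6.79184918]]
spool scene [[447.61703988   5.38110988]] [[449.51378945   3.44350416]] jar scene [[464.16864349 213.75430683]] [[466.63868035 211.78178838]]
t 32.5 tcp [ 489.5 -196.4  200.5] z-yaw -4.12 tilt [ 0.036 -0.001 -0.999] F [-0.5  0.   0.2] w 69.9 q [  5.  11.  14. 109.  -4.  59.  17.]
pics/c28.png origin 384 120 k 9
```

View pics/c28.png

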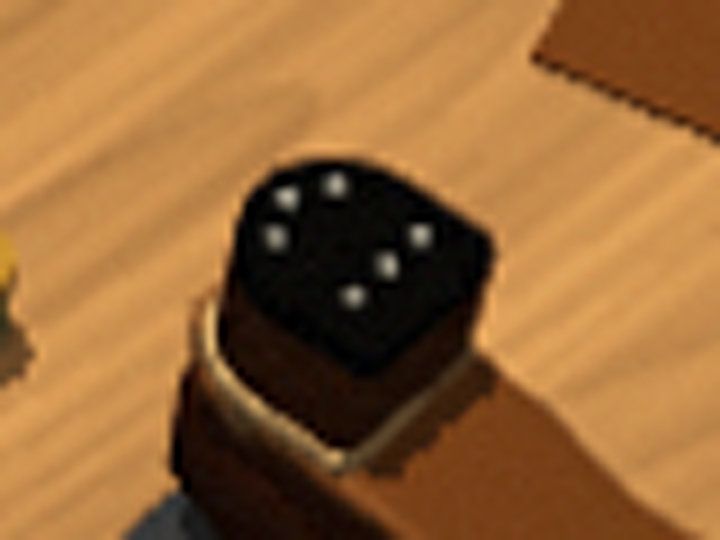

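The stack is flush and square, everything is at rest, and the arm is clear, so I'm handing in.

```bash
python3 -c "
from station import robot
print(robot.finish_job())"
```

```text
the job is handed in; nothing more can be done
None
```

The heel repair is set out and handed in at about 32.5 s, well under the 122 s limit; `finish_job` gives no verdict.

- **Heel:** I measured the seat's origin at (595.5, 232.8) mm with yaw 4.9°. The block ended at (595.6, 232.5), yaw 3.9°, and the middle-sized top piece at (595.5, 231.8), yaw 4.3°. That is within about 1 mm and 1°, and both look flat in the scene and side pictures.
- **Tray:** Positions below are in the tray frame, in mm. All three items look upright or flat on their floors, with the shoe on the left, so the bottle end is +y.

| Item | x | y | Compartment |
|---|---|---|---|
| Dressing bottle | 1 | 81 | end nearer the shoe |
| Tack tin | 1 | 0 | middle |
| Wax cake | 3.5 | −77 to −78 | other end |

- **Bystanders:** I never touched the thread spool or the eyelet jar. Before and after readings from one camera agree to about 3 mm for both (scene), and to about 8 mm for the spool from the side camera, where I picked the pixels by hand.
- **Checks that disagreed:**
  - An early side-camera reading of the tray was 298 mm long against the true 246 mm, because the mask caught other things, so I discarded it.
  - First guesses at the bottle from different cameras differed by up to 19 mm, so I measured it again from just above before gripping.
  - The tool had picked up about 2° of tilt by the end. In the pictures the tin and bottle stand upright after release.

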